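Fit the jar guard on the kitchen windowsill

ROBOT

A 6-joint arm with a two-finger parallel gripper is mounted at the origin on the work surface. World frame = base frame: x ahead of the robot, y to its left, z up, the work surface at z = 0. Lengths are in mm, angles in rad, forces in N, time in s.
With the tool pointing down it reaches from about 275 to 1000 mm from the base axis. Payload 8.4 kg.
Tool frame: the origin (TCP) lies on the centre line of the jaws, within the pads' length; the fingertips stand r.tip_reach ahead of it and the grasp point (between the pads) lies 11 mm behind it (r.tip_reach is the distance from the TCP to the fingertips, in mm); z points along the fingers, y is the line along which they close (so a half turn about z gives the same grasp; the last joint's range is limited). The gripper opens to 85 mm and grips with 20 to 120 N. Pads are 22 mm wide; open, the fingers measure 114 mm over their backs; the gripper's body (76 mm by 85 mm) begins 54 mm behind the grasp point. The pads swing forward as they close: fully open they stand 13 mm farther back than shut.
Start: joints at [1.343, 0.353, 1.633, -0, 1.155, -0.002], TCP at [139.927, 609.137, 239.281] pointing down, gripper open.
Joint ranges: [-2.63, 2.63], [-0.92, 2.1], [0.06, 2.66], [-1.3, 4.44], [0, 2.69], [-3.02, 3.02]. Speed limits (rad/s): [2.22, 2.22, 2.79, 3.14, 3.14, 3.14].

INTERFACE

Orientations are given as [roll, pitch, yaw] about the fixed x, y, z axes, in that order (R = Rz(yaw) Ry(pitch) Rx(roll)).
In Python, from rig import r gives the robot as it stands.
- The arm moves only by the tool carry_out, never from a script. Its argument "targets" is a list of rows, each an object with "dp": the shift along the tool's x, y, z in mm, a list of three; "yaw": the turn about the tool's z in degrees. A call has 1 to 12 rows; each row is the pose to reach, as a shift and turn from the pose commanded when the call began, along the tool's axes at that moment; what a row does not reach only later rows make up. A row lasts 1/8 s, in which the tool goes at most 62.5 mm and 10.7 degrees, less where a joint would pass 70% of its speed; a pose out of reach is approached as far as the arm can. A call with a gripper value outside its range is refused whole. "fingers" is the opening, from -1 (shut) to 1 (fully open), so that 0 is half open, set as the call begins (left out, the last holds). The fingers move at their own pace and stop on an object; "grip_force" is the grip in N (left out, the last holds). Time passes only in rows, so rows that repeat a pose let the fingers close. It gives the time, the measured TCP pose, the force, the opening and the grip force at its end, in the units of the state.
- r.sense(): the state, without advancing time (a new reading comes with each control period).
- r.grab_frame(name): name is "scene" or "side" or "wrist"; returns the picture (400x640x3 uint8, red, green, blue); there is no depth.
- r.get_calibration(name): a dict with "fx", "fy", "cx", "cy" (pixels), "dist_coeffs" ([k1, k2, p1, p2, k3] as OpenCV has them; the pictures are not rectified), "rvec" (rotation vector, rad) and "tvec" (3), from world to camera coordinates, as OpenCV has them. Camera axes: x right, y down, z forward; pixel columns grow to the right and rows downward; lengths in mm; the calibration is good to about 2 mm. A picture is of the moment at which its call begins: read the wrist's pose just before it. get_calibration takes no time and is no camera call; for the wrist camera it gives the pose at the moment of the call.
- r.sign_off(): hands the job in; it is judged then, once.
The state is a dict: "clock": time; "qpos": joint angles; "qvel": joint speeds; "joint_efforts": joint torques, N m; "eef_pos": TCP position; "tcp_rot": TCP orientation; "contact_force": force on the tool from outside, world axes, zero at the start; "wrist_torque": the same for the moment, N m; "opening": opening from 0.0 (shut) to 1.0 (fully open); "grasp_force": force on a finger pad.
Only numpy, scipy, OpenCV 4.12 (cv2) and the standard library are available. Lean on these libraries where they do the work, as an engineer would, in place of code of your own. Each camera call takes 0.05 s, during which the arm holds its last target. There are 200 camera calls.

TASK

Put every lid and funnel lying on or between the two blue brackets into the open storage box, then lay the aluminium rail across the brackets with its slots in line with theirs, and lock each end by passing a red thumbscrew down through both slots until its disc is on the rail and giving it a quarter turn. When both are locked, use the straightedge, never the gripper itself, to push all the spice jars up against the near side of the rail in one straight row, upright and all touching it, then lay the straightedge back on its rubber mat. Leave the green jar and the mug behind the rail alone.

Things in the scene. Friction and masses are not known exactly. Their poses are not given: they have to be found in the camera images.
- rack: fixed pair of blue steel brackets that carry the rail. Origin on the sill midway between them; +y from right bracket to left, +x away from the robot, z up. Each bracket is 50 mm (x) by 70 mm (y), 50 mm high, open under its 8 mm top plate; their inner faces are 260 mm apart
- rack_hole_l (a point): middle of the slot in the left (+y) bracket's top face, 50 mm above the sill, 165 mm from the rack's origin. The slot is 40 mm long along rack y and 17 mm wide along rack x
- rack_hole_r (a point): the same in the right (-y) bracket
- rail_grip (a point): loose aluminium rail, 0.35 kg: box section 240 mm long (y), 50 wide (x), 53 high, an 8 mm flat tab going on at the top of each end (400 mm over all); upright wooden grip on its middle, 24 mm thick (y), 30 wide (x), 50 high. Point: on the grip's axis, 85 mm above the rail's underside, 18 mm below the grip's top. y along the rail, z up. Starts standing on the sill at the left
- rail_hole_a (a point): middle of the slot in the top face of the rail's tab at its +y end, 165 mm from the middle; 40 mm long (y), 17 mm wide (x), like the bracket's slot. Fitted, the 8 mm tabs lie on the brackets and the box section hangs between them, its underside 5 mm above the sill. The rail may go either way round
- rail_hole_b (a point): the same in the tab at its -y end
- screw1_wing (a point): red thumbscrew, 60 g: upright wing 44 mm long (its x), 12 thick (y), 28 high on a 40 mm disc 6 mm thick; under it an 11 mm shank 20 mm long, then a cross-foot 30 mm long (x, like the wing), 10 wide, 10 high. Point: wing centre, 20 mm above the disc's underside. The foot passes a slot lengthwise only; disc down, it hangs free below the bracket plate and a quarter turn either way, quite free, locks it
- screw2_wing (a point): red thumbscrew, 60 g: upright wing 44 mm long (its x), 12 thick (y), 28 high on a 40 mm disc 6 mm thick; under it an 11 mm shank 20 mm long, then a cross-foot 30 mm long (x, like the wing), 10 wide, 10 high. Point: wing centre, 20 mm above the disc's underside. The foot passes a slot lengthwise only; disc down, it hangs free below the bracket plate and a quarter turn either way, quite free, locks it
- stand: fixed wooden stand 150 mm long (x), 60 mm wide (y), 40 mm high; the two thumbscrews hang upright in slots along its x, 37 mm either side of its middle, wings along x, discs on the stand's top. Origin on the sill under its middle
- box: open white plastic storage box, fixed, 220 mm (x) by 160 mm (y) outside, 60 mm high, walls and floor 4 mm; its blue lid lies folded right back on the -y side. Origin under its middle
- mat: fixed black rubber mat 70 mm (x) by 300 mm (y), 3 mm thick, the straightedge's place. Origin under its middle
- ruler_grip (a point): loose steel straightedge, 0.3 kg: bar 270 mm long (y), 36 mm wide (x), 36 mm high, both long sides straight edges; upright dark wooden grip on its middle, 24 mm thick (x), 50 mm wide (y), reaching 125 mm above the bar's underside. Point: on the grip's axis 108 mm above the underside, 17 mm below the top. Starts on the mat
- jar1_mid (a point): closed spice jar, amber, orange cap, 52 mm across, 75 mm high, 150 to 310 g, heavy thick base; its centre, z up. Two to four such jars stand scattered on the sill between the robot and the rack
- jar2_mid (a point): closed spice jar, amber, yellow cap, 52 mm across, 75 mm high, 150 to 310 g, heavy thick base; its centre, z up. Two to four such jars stand scattered on the sill between the robot and the rack
- jar3_mid (a point): closed spice jar, reddish brown, brass cap, 52 mm across, 75 mm high, 150 to 310 g, heavy thick base; its centre, z up. Two to four such jars stand scattered on the sill between the robot and the rack
- jar4_mid (a point): closed spice jar, amber, white cap, 52 mm across, 75 mm high, 150 to 310 g, heavy thick base; its centre, z up. Two to four such jars stand scattered on the sill between the robot and the rack
- lid1_mid (a point): aluminium screw lid, 60 mm across, 16 mm thick, 40 g; its centre. If there, it lies flat on top of one of the brackets, over the slot
- lid2_mid (a point): aluminium screw lid, 60 mm across, 16 mm thick, 40 g; its centre. If there, it lies flat on top of one of the brackets, over the slot
- funnel_spout (a point): stainless funnel standing mouth down, 68 mm across its rim, 105 mm high, 80 g, spout 20 mm across from 52 mm up; this point is on its axis in the spout 82 mm above its rim. If there, it stands on the sill between the brackets, where the rail must hang
- green_jar_mid (a point): closed green glass jar, 84 mm across, 110 mm high, its centre; to be left alone
- mug_mid (a point): blue mug, 80 mm across, 90 mm high, its centre; to be left alone
Things that resemble listed ones, but are neither listed nor needed, are in the scene too. What is shaped like the part that bears screw1_wing but turquoise is not meant.

How it is judged:
By the outcome, as a careful person would: the job done as asked, in the order asked, and still so for the second after the job is handed in, with the robot touching nothing.
Of jar1, jar2, jar3, jar4 only 2 to 4 are there at a start; the rules pass over those that are not, and their reading is None.
Of lid1, lid2, funnel only 1 to 3 are there at a start; the rules pass over those that are not, and their reading is None.
At some moment in a run one of jar1, jar2, jar3, jar4 may be knocked a few centimetres aside while the robot is not near it.
It also fails if it takes over 210 s, if anything falls off the work surface, if the arm or the gripper's body presses on something with over 40 N, if the wrist force passes 120 N, or if a joint passes its speed limit or range.

## Working session

There is one attempt and no reset: what is moved stays moved. The work goes in short steps, Python scripts to look and compute and a tool call to move; the robot and the scene stay as the last step left them, time stands still between calls to the robot, and variables do not carry over. Pictures are saved under pics/ and viewed, at most 14 in all, crops included, and the job is handed in when it is done.

Besides the shell and the picture viewer there is one more tool, called after "Emit:" by a JSON object that holds its "fn" and its "kwargs", one argument or row to a line. carry_out: Moves the arm, as the interface text tells. Its arguments: {"type":"object","properties":{"targets":{"type":"array","items":{"type":"object","properties":{"dp":{"type":"array","items":{"type":"number"}},"yaw":{"type":"number"}}}},"fingers":{"type":"number"},"grip_force":{"type":"number"}},"required":["targets"]}

```bash
ls; mkdir -p pics
python3 - <<'E'
from rig import r
import cv2,numpy as np
print(r.sense(), r.tip_reach)
for n in ["scene","side","wrist"]:
    c=r.get_calibration(n); f=r.grab_frame(n); cv2.imwrite(f"pics/{n}0.png",f[:,:,::-1])
    R=cv2.Rodrigues(np.array(c["rvec"]))[0]; print(n,c["fx"],c["dist_coeffs"],-R.T@np.array(c["tvec"]).ravel(),R[2])
E
```

```text
pics
{'clock': 0.0, 'qpos': array([ 1.34256490e+00,  3.53652603e-01,  1.63414209e+00, -1.02183635e-05,
        1.15519703e+00, -2.38013152e-03]), 'qvel': array([ 5.12081252e-04,  1.76417203e-03, -8.07023262e-04, -2.93991626e-05,
       -7.05361178e-04,  1.85008519e-03]), 'joint_efforts': array([ 2.10513746e-03, -6.05243683e+01, -3.42061722e+01,  1.42768804e-04,
        9.42763902e-03, -1.89145629e-05]), 'eef_pos': array([139.84490477, 608.67261487, 238.55548576]), 'tcp_rot': array([-3.14019356e+00,  6.01272942e-06,  2.91574549e+00]), 'contact_force': array([-0.32945549,  0.69735168, -0.26842695]), 'wrist_torque': array([ 0.00037854, -0.06869094, -0.00024514]), 'grasp_force': 0.0, 'opening': 0.9995240326052299} 8.0
scene 395.5924674814794 [-0.00709275  0.          0.          0.          0.        ] [1366.07570314 -258.15485356  974.70841155] [-0.65911949  0.19011003 -0.72761231]
side 390.52551209992 [-0.08005716  0.          0.          0.          0.        ] [-124.5132195   726.27644845  653.45844319] [ 0.57553751 -0.65166252 -0.49405723]
wrist 283.5997977835707 [0.00989116 0.         0.         0.         0.        ] [ 63.47051371 627.2879778  373.38208255] [ 0.30000478 -0.07121404 -0.95127582]
```

View pics/scene0.png

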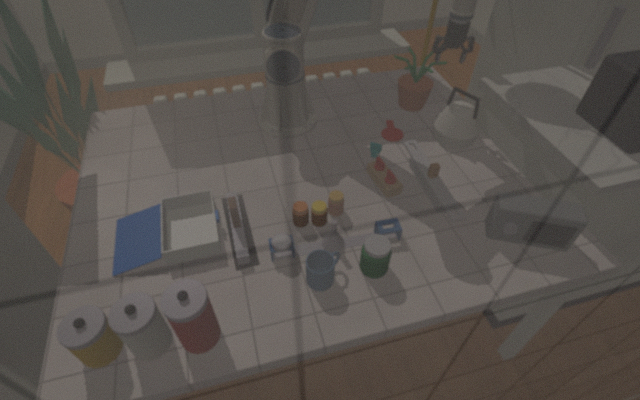

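View pics/side0.png

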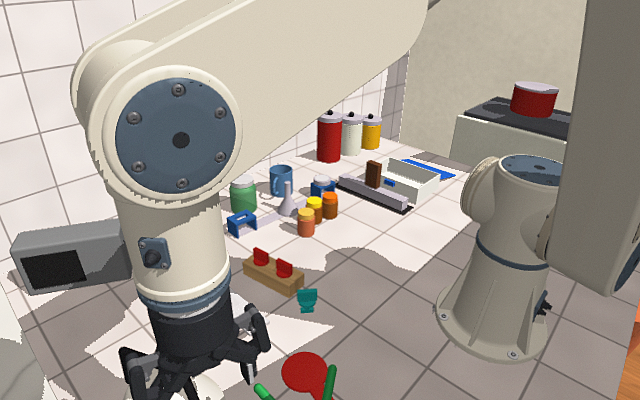

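The scene picture is dim. It shows brackets at (282,245) and (388,230), jars at about (300,213), (319,213) and (336,203), stand (384,178), box (190,230), straightedge (238,230), mug (320,270) and green jar (376,255). Side: funnel (288,200), lid on the far bracket (322,181), turquoise decoy (307,300), red decoy (303,370). I'll take an enhanced close crop.

Run:
```python
import cv2,numpy as np
f=cv2.imread("pics/scene0.png")[110:300,190:460]
f=np.clip((f.astype(float)-40)*1.7,0,255).astype(np.uint8)
a=cv2.resize(f,None,fx=2.96,fy=2.96,interpolation=cv2.INTER_CUBIC); cv2.imwrite("pics/scene0c.png",a[:600,:800])
```

```text
(no output)
```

View pics/scene0c.png

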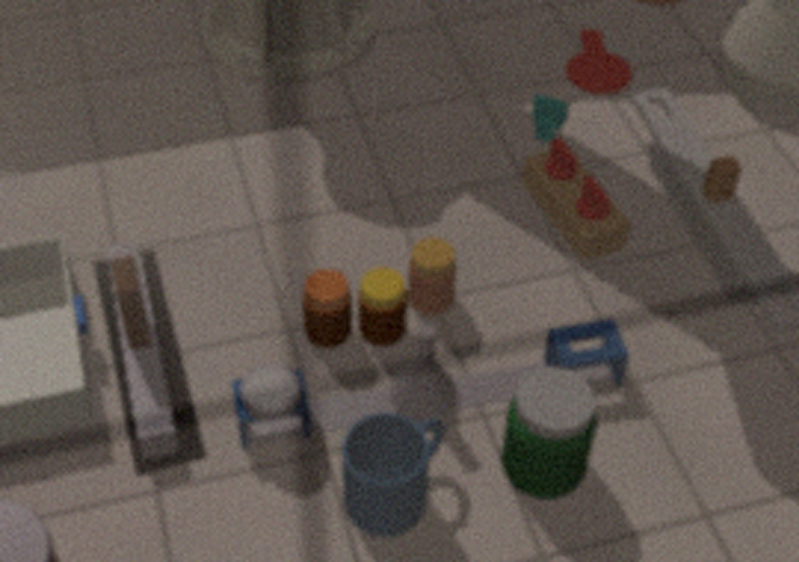

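View pics/wrist0.png

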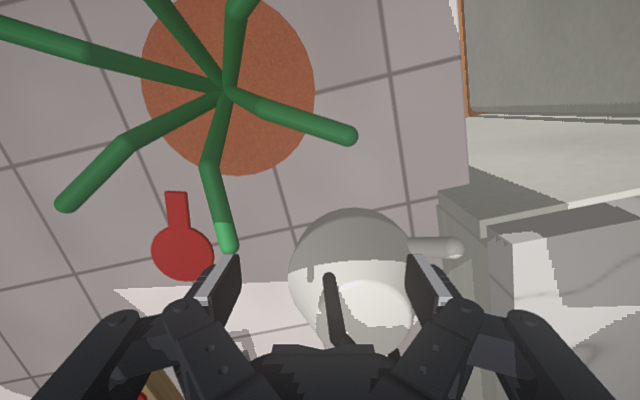

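Crop: left bracket slot (588,346) uncovered, right bracket with a lid (270,388), three jars (orange (327,285), yellow (384,284), brass-like (433,253)), funnel behind the third jar, red wings (562,158) and (593,200) in the stand, rail grip (723,165), straightedge grip (125,265). Lookalikes: turquoise screw (548,115) and red paddle (600,70), both rejected.

```bash
cat > h.py <<'E'
from rig import r
import cv2,numpy as np,json,pickle,os,math
def cal(n): return r.get_calibration(n)
def ray(c,p):
    K=np.array([[c["fx"],0,c["cx"]],[0,c["fy"],c["cy"]],[0,0,1]]); R=cv2.Rodrigues(np.array(c["rvec"],float))[0]
    u=cv2.undistortPoints(np.array([[p]],float),K,np.array(c["dist_coeffs"],float))[0,0]
    return -R.T@np.array(c["tvec"],float).ravel(), R.T@np.array([u[0],u[1],1.])
def onz(c,p,z):
    o,d=ray(c,p); return o+d*(z-o[2])/d[2]
def two(c1,p1,c2,p2):
    o1,d1=ray(c1,p1);o2,d2=ray(c2,p2)
    t=np.linalg.lstsq(np.c_[d1,-d2],o2-o1,rcond=None)[0]; a=o1+t[0]*d1;b=o2+t[1]*d2
    return (a+b)/2,np.linalg.norm(a-b)
def proj(c,P):
    K=np.array([[c["fx"],0,c["cx"]],[0,c["fy"],c["cy"]],[0,0,1]])
    return cv2.projectPoints(np.array(P,float).reshape(-1,1,3),np.array(c["rvec"],float),np.array(c["tvec"],float),K,np.array(c["dist_coeffs"],float))[0][:,0]
def snap(n,name):
    c=cal(n); f=r.grab_frame(n)[:,:,::-1].copy(); cv2.imwrite(f"pics/{name}.png",f); pickle.dump(c,open(f"pics/{name}.pkl","wb")); return f,c
def load(name): return cv2.imread(f"pics/{name}.png"),pickle.load(open(f"pics/{name}.pkl","rb"))
S="cmd.json"
def cmd(): return json.load(open(S)) if os.path.exists(S) else [139.927,609.137,239.281,math.degrees(2.91574)]
def setcmd(p): json.dump(list(p),open(S,"w"))
def plan(*wps):
    "wps of ONE call: (x,y,z,yawdeg) ; prints dp/yaw and least rows; updates the commanded pose"
    b=cmd(); prev=b; y=math.radians(b[3]); c,s=math.cos(y),math.sin(y)
    for w in wps:
        d=np.array(w[:3])-b[:3]; t=-(w[3]-b[3])
        dp=np.round([d[0]*c+d[1]*s, d[0]*s-d[1]*c, -d[2]],1); t=round(t,1)
        n=max(np.linalg.norm(np.array(w[:3])-prev[:3])/62.5,abs(w[3]-prev[3])/10.7)
        print({"dp":dp.tolist(),"yaw":t},"rows>=%.1f"%n, "elbow r %.0f"%math.hypot(w[0],w[1])); prev=w
    setcmd([float(v) for v in wps[-1]])
def st():
    s=r.sense(); print("t%.2f"%s["clock"],s["eef_pos"].round(1),np.degrees(s["tcp_rot"]).round(2),"F",s["contact_force"].round(1),"open %.3f g %.1f"%(s["opening"],s["grasp_force"]),"q",s["qpos"].round(2)); return s
E
python3 - <<'E'
from h import *
c=cal("scene"); f=lambda u,v:(190+u/2.96,110+v/2.96)
for n,u,v,z in [("slotL",588,346,50),("lidR",270,383,66),("jo",327,285,75),("jy",384,284,75),("jb",433,253,75),("w1",562,158,55),("w2",593,200,55),("railg",723,163,103),("rul top",125,265,125),("mug",387,440,90),("green",552,400,110),("boxc1",60,245,60),("boxc2",95,425,60),("canister",20,530,150)]:
    print(n,onz(c,f(u,v),z).round(0))
c=cal("side")
print("funnel tip",onz(c,(288,183),105).round(),onz(c,(288,215),0).round())
E
```

```text
slotL [691. 162.  50.]
lidR [ 664. -163.   66.]
jo [561. -80.  75.]
jy [575. -23.  75.]
jb [546.  40.  75.]
w1 [418. 242.  55.]
w2 [495. 249.  55.]
railg [523. 387. 103.]
rul top [ 526. -278.  125.]
mug [775. -77.  90.]
green [786.  77. 110.]
boxc1 [ 413. -344.   60.]
boxc2 [ 664. -334.   60.]
canister [ 821. -395.  150.]
funnel tip [661.  -3. 105.] [650.  10.   0.]
```

Run:
```python
from h import *
plan((140,609,300,167),(520,0,350,180))
```

```text
{'dp': [-0.1, -0.1, -60.7], 'yaw': 0.1} rows>=1.0 elbow r 625
{'dp': [-506.8, -508.6, -110.7], 'yaw': -12.9} rows>=11.5 elbow r 520
```

Emit:
{"fn": "carry_out", "kwargs": {
  "targets": [
    {"dp":[0,0,-61],"yaw":0},
    {"dp":[-507,-509,-111],"yaw":-13},
    {"dp":[-507,-509,-111],"yaw":-13},
    {"dp":[-507,-509,-111],"yaw":-13},
    {"dp":[-507,-509,-111],"yaw":-13},
    {"dp":[-507,-509,-111],"yaw":-13},
    {"dp":[-507,-509,-111],"yaw":-13},
    {"dp":[-507,-509,-111],"yaw":-13},
    {"dp":[-507,-509,-111],"yaw":-13},
    {"dp":[-507,-509,-111],"yaw":-13},
    {"dp":[-507,-509,-111],"yaw":-13},
    {"dp":[-507,-509,-111],"yaw":-13}
  ]
}}

```text
clock: 1.65
eef_pos: [503.5, 25.2, 348.2]
tcp_rot: [3.141, 0.0, -3.141]
contact_force: [0.6, 1.2, 0.8]
opening: 1.001
grasp_force: 0.0
```

Emit:
{"fn": "carry_out", "kwargs": {
  "targets": [
    {"dp":[0,0,0],"yaw":0},
    {"dp":[0,0,0],"yaw":0}
  ]
}}

```text
clock: 1.9
eef_pos: [502.5, 27.1, 347.6]
tcp_rot: [3.141, -0.001, 3.142]
contact_force: [-0.1, 0.5, 0.7]
opening: 1.001
grasp_force: 0.0
```

Run:
```python
from h import *
st(); snap("wrist","w1")
```

```text
t1.90 [502.5  27.1 347.6] [ 1.7998e+02 -6.0000e-02  1.8000e+02] F [-0.1  0.5  0.7] open 1.001 g 0.0 q [ 0.05  0.07  1.75  0.    1.32 -1.52]
```

View pics/w1.png

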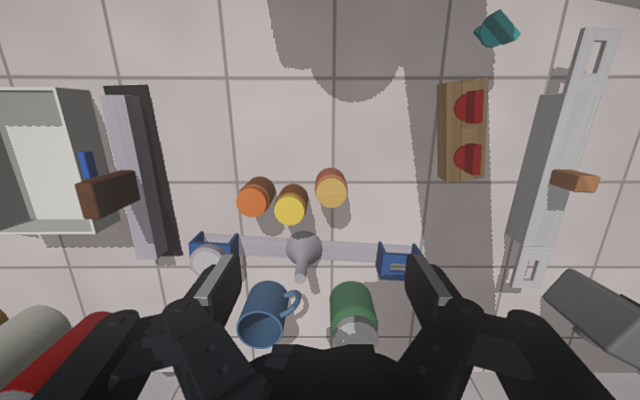

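w1 shows the lid on the right bracket (207,258), funnel tip (300,277), left slot (398,267), jars (252,200), (291,207) and (331,190), red screws in the stand (468,107) and (467,158), and the rail with slots (595,48) and (530,268) and grip (590,181). It also shows the straightedge on the mat with its grip at (90,200), and the box at left.

Run:
```python
from h import *
setcmd([502.9,26.7,348.3,180])
f,c=load("w1")
for n,p,z in [("lid",(207,261),66),("funtip",(300,278),105),("slotL",(398,267),50),("brL nearL",(377,243),50),("brL nearR",(417,244),50),("brR nearR",(191,235),50),("brR nearL",(239,235),50),("jo",(252,201),75),("jy",(291,208),75),("jb",(331,192),75),("slotfar",(530,268),53),("slotnear",(595,48),53),("grip",(590,181),103),("box in",(55,88),60),("box nearfar",(88,232),60),("mat c1",(105,87),3),("mat c2",(149,86),3),("mat c3",(182,255),3),("rul c1",(103,97),39),("rul c2",(138,96),39),("rul end",(138,258),39),("rul end2",(170,255),39),("rul grip",(92,203),128),("mugtop",(260,328),90)]:
    print(n,onz(c,p,z).round(0))
hsv=cv2.cvtColor(f,cv2.COLOR_BGR2HSV)
m=((hsv[...,0]<8)|(hsv[...,0]>172))&(hsv[...,1]>150)&(hsv[...,2]>80)
n,l,s,ce=cv2.connectedComponentsWithStats(m.astype(np.uint8))
for i in range(1,n):
    if s[i,4]>60: print(s[i],ce[i].round(1),onz(c,ce[i],60).round())
```

```text
lid [ 663. -164.   66.]
funtip [670.  -7. 105.]
slotL [683. 158.  50.]
brL nearL [638. 119.  50.]
brL nearR [639. 186.  50.]
brR nearR [ 623. -192.   50.]
brR nearL [ 623. -112.   50.]
jo [556. -79.  75.]
jy [567. -21.  75.]
jb [541.  40.  75.]
slotfar [683. 382.  53.]
slotnear [347. 392.  53.]
grip [518. 391. 103.]
box in [ 397. -341.   60.]
box nearfar [ 613. -351.   60.]
mat c1 [ 392. -313.    3.]
mat c2 [ 390. -244.    3.]
mat c3 [ 686. -238.    3.]
rul c1 [ 408. -294.   39.]
rul c2 [ 406. -243.   39.]
rul end [ 672. -296.   39.]
rul end2 [ 666. -239.   39.]
rul grip [ 541. -274.  128.]
mugtop [777. -79.  90.]
[474  90   9  33 253] [478.  106.2] [420. 246.  60.]
[455  94  12  26 220] [460.9 107.6] [422. 222.  60.]
[472 145   9  30 216] [476.2 159.5] [495. 256.  60.]
[455 146  11  23 182] [460.2 157.3] [492. 232.  60.]
[   0  312  109   82 2057] [ 52.8 357. ] [ 869. -479.   60.]
```

Run:
```python
from h import *
plan((664,-164,130,90)); plan((664,-164,54,90)); plan((664,-164,200,90)); plan((475,-425,200,90),(475,-425,35,90)); plan((475,-425,200,90),(640,0,200,90))
setcmd([502.9,26.7,348.3,180])
```

```text
{'dp': [-161.1, -190.7, 218.3], 'yaw': 90} rows>=8.4 elbow r 684
{'dp': [0.0, 0.0, 76.0], 'yaw': -0.0} rows>=1.2 elbow r 684
{'dp': [0.0, 0.0, -146.0], 'yaw': -0.0} rows>=2.3 elbow r 684
{'dp': [-261.0, -189.0, -0.0], 'yaw': -0.0} rows>=5.2 elbow r 637
{'dp': [-261.0, -189.0, 165.0], 'yaw': -0.0} rows>=2.6 elbow r 637
{'dp': [0.0, 0.0, -165.0], 'yaw': -0.0} rows>=2.6 elbow r 637
{'dp': [425.0, 165.0, -165.0], 'yaw': -0.0} rows>=7.3 elbow r 640
```

Emit:
{"fn": "carry_out", "kwargs": {
  "targets": [
    {"dp":[-161,-191,218],"yaw":90},
    {"dp":[-161,-191,218],"yaw":90},
    {"dp":[-161,-191,218],"yaw":90},
    {"dp":[-161,-191,218],"yaw":90},
    {"dp":[-161,-191,218],"yaw":90},
    {"dp":[-161,-191,218],"yaw":90},
    {"dp":[-161,-191,218],"yaw":90},
    {"dp":[-161,-191,218],"yaw":90},
    {"dp":[-161,-191,218],"yaw":90},
    {"dp":[-161,-191,218],"yaw":90},
    {"dp":[-161,-191,218],"yaw":90}
  ]
}}

```text
clock: 3.32
eef_pos: [664.1, -162.5, 130.1]
tcp_rot: [-3.142, -0.0, 1.575]
contact_force: [-0.0, 0.6, 0.3]
opening: 0.999
grasp_force: 0.0
```

Run:
```python
from h import *
st(); snap("wrist","w2")
```

```text
t3.33 [ 664.1 -162.5  130.1] [-180.     -0.     90.24] F [-0.   0.6  0.3] open 0.999 g 0.0 q [-0.24  0.55  1.58  0.    1.01 -0.25]
```

View pics/w2.png

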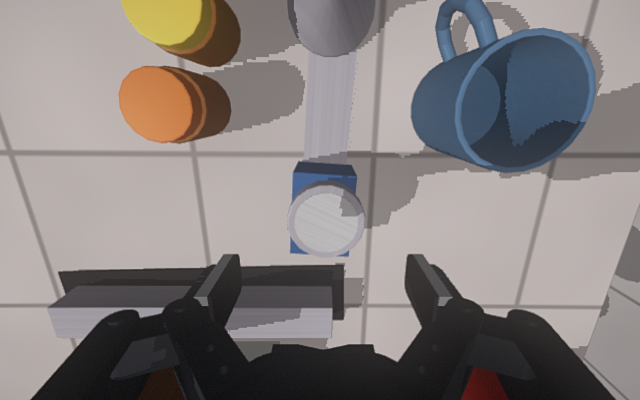

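w2 shows the lid just short of the jaw line at (326,219), the orange jar (160,104), the mug (525,100) and the straightedge at bottom left.

Run:
```python
from h import *
f,c=load("w2")
for p,z in [((326,218),66),((160,104),75),((295,175),50),((357,176),50),((291,249),50),((349,251),50),((296,163),0)]: print(p,onz(c,p,z).round(1))
setcmd([664,-164,130,90])
```

```text
(326, 218) [ 667.2 -160.8   66. ]
(160, 104) [561.7 -80.6  75. ]
(295, 175) [ 643.2 -131.6   50. ]
(357, 176) [ 691.2 -132.1   50. ]
(291, 249) [ 638.2 -195.3   50. ]
(349, 251) [ 687.1 -196.9   50. ]
(296, 163) [ 639.5 -131.4    0. ]
```

Emit:
{"fn": "carry_out", "kwargs": {
  "targets": [
    {"dp":[3,3,50],"yaw":0},
    {"dp":[3,3,76],"yaw":0},
    {"dp":[3,3,76],"yaw":0},
    {"dp":[3,3,76],"yaw":0}
  ]
}}

```text
clock: 3.88
eef_pos: [667.8, -160.7, 55.2]
tcp_rot: [3.14, 0.0, 1.572]
contact_force: [0.1, 0.4, 0.2]
opening: 0.999
grasp_force: 0.0
```

Emit:
{"fn": "carry_out", "kwargs": {
  "targets": [
    {"dp":[0,0,0],"yaw":0},
    {"dp":[0,0,0],"yaw":0},
    {"dp":[0,0,0],"yaw":0},
    {"dp":[0,0,0],"yaw":0},
    {"dp":[0,0,-60],"yaw":0},
    {"dp":[0,0,-146],"yaw":0},
    {"dp":[0,0,-146],"yaw":0}
  ],
  "fingers": -1,
  "grip_force": 40
}}

```text
clock: 4.75
eef_pos: [669.1, -161.2, 205.6]
tcp_rot: [3.135, 0.002, 1.572]
contact_force: [0.1, 1.0, -0.2]
opening: 0.683
grasp_force: 43.3
```

Emit:
{"fn": "carry_out", "kwargs": {
  "targets": [
    {"dp":[-259,-192,0],"yaw":0},
    {"dp":[-259,-192,0],"yaw":0},
    {"dp":[-259,-192,0],"yaw":0},
    {"dp":[-259,-192,0],"yaw":0},
    {"dp":[-259,-192,0],"yaw":0},
    {"dp":[-259,-192,0],"yaw":0},
    {"dp":[-259,-192,60],"yaw":0},
    {"dp":[-259,-192,120],"yaw":0},
    {"dp":[-259,-192,160],"yaw":0},
    {"dp":[-259,-192,160],"yaw":0},
    {"dp":[-259,-192,160],"yaw":0}
  ]
}}

```text
clock: 6.12
eef_pos: [476.7, -420.3, 41.8]
tcp_rot: [3.14, 0.001, 1.572]
contact_force: [0.5, -0.1, -0.1]
opening: 0.686
grasp_force: 43.4
```

Emit:
{"fn": "carry_out", "kwargs": {
  "targets": [
    {"dp":[0,0,0],"yaw":0},
    {"dp":[0,0,0],"yaw":0},
    {"dp":[0,0,-60],"yaw":0},
    {"dp":[0,0,-120],"yaw":0},
    {"dp":[0,0,-180],"yaw":0},
    {"dp":[0,0,-180],"yaw":0}
  ],
  "fingers": 1
}}

```text
clock: 6.88
eef_pos: [477.7, -422.0, 226.8]
tcp_rot: [3.133, 0.007, 1.572]
contact_force: [-0.2, 0.9, -0.3]
opening: 1.0
grasp_force: 0.0
```

Run:
```python
from h import *
setcmd([475,-420,220,90]);st(); snap("wrist","w3")
plan((640,40,220,90));
```

```text
t6.88 [ 477.7 -422.   226.8] [179.53   0.42  90.05] F [-0.2  0.9 -0.3] open 1.000 g 0.0 q [-0.73  0.38  1.63 -0.    1.13 -0.73]
{'dp': [460.0, 165.0, 0.0], 'yaw': 0} rows>=7.8 elbow r 641
```

View pics/w3.png

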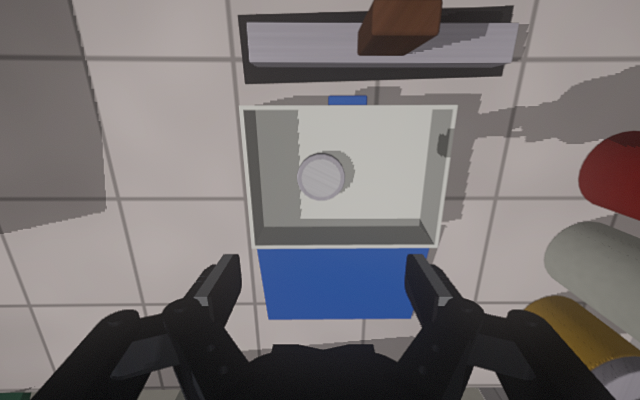

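w3 shows the lid inside the box (322,177). The box, canisters and straightedge are undisturbed. Next is the funnel.

Emit:
{"fn": "carry_out", "kwargs": {
  "targets": [
    {"dp":[460,175,0],"yaw":0},
    {"dp":[460,175,0],"yaw":0},
    {"dp":[460,175,0],"yaw":0},
    {"dp":[460,175,0],"yaw":0},
    {"dp":[460,175,0],"yaw":0},
    {"dp":[460,175,0],"yaw":0},
    {"dp":[460,175,0],"yaw":0},
    {"dp":[460,175,0],"yaw":0},
    {"dp":[460,175,0],"yaw":0},
    {"dp":[460,175,0],"yaw":0},
    {"dp":[460,175,0],"yaw":0}
  ]
}}

```text
clock: 8.3
eef_pos: [649.2, 39.0, 219.5]
tcp_rot: [-3.141, 0.0, 1.571]
contact_force: [0.3, 0.4, -0.4]
opening: 0.999
grasp_force: 0.0
```

Run:
```python
from h import *
setcmd([650,40,220,90]);st(); f,c=snap("wrist","w4")
print(proj(c,[(666,-6,105),(666,-6,0)]))
cv2.imwrite("pics/w4c.png",cv2.resize(f[80:280,180:480],None,fx=2.6,fy=2.6))
```

```text
t8.30 [649.2  39.  219.5] [-1.7994e+02  2.0000e-02  8.9990e+01] F [ 0.3  0.4 -0.4] open 0.999 g 0.0 q [ 0.06  0.41  1.59 -0.    1.14  0.06]
[[339.49408923 243.73736714]
 [335.10756013 207.83206799]]
```

View pics/w4.png

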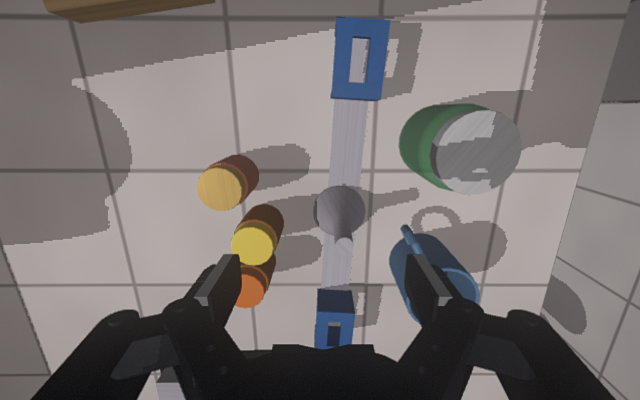

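w4 shows the funnel rim (339,210) and tip (344,243), left slot (359,60), right slot (334,333), and the jars at (222,189), (252,246) and (250,291).

Run:
```python
from h import *
f,c=load("w4")
for n,p,z in [("tip",(344,242),105),("rim",(339,210),0),("slotL",(359.5,60),50),("slotR",(334,333),50),("jb",(222,189),75),("jy",(252,246),75),("jo",(250,291),75),("L1",(337,17),50),("L2",(389,20),50),("L3",(332,97),50),("L4",(380,99),50)]: print(n,onz(c,p,z).round(1))
```

```text
tip [670.3  -4.1 105. ]
rim [671.2  -9.    0. ]
slotL [685.2 163.4  50. ]
slotR [ 664.7 -164.3   50. ]
jb [546.9  40.7  75. ]
jy [572.5 -23.8  75. ]
jo [565.9 -81.3  75. ]
L1 [662.8 199.4  50. ]
L2 [711.2 196.9  50. ]
L3 [658.9 129.8  50. ]
L4 [707.3 127.9  50. ]
```

Run:
```python
from h import *
f,c=load("w3")
for p in [(242,107),(456,107),(256,246),(438,246)]: print(p,onz(c,p,60).round(1))
plan((671,-6,130,90),(671,-6,72,90)); plan((671,-6,225,90)); plan((557,-420,225,90),(557,-420,82,90));plan((557,-420,240,90))
```

```text
(242, 107) [ 398.7 -342.1   60. ]
(456, 107) [ 614.  -341.8   60. ]
(256, 246) [ 401.3 -497.3   60. ]
(438, 246) [ 616.3 -497.8   60. ]
{'dp': [-46.0, 21.0, 90.0], 'yaw': 0} rows>=1.7 elbow r 671
{'dp': [-46.0, 21.0, 148.0], 'yaw': 0} rows>=0.9 elbow r 671
{'dp': [0.0, 0.0, -153.0], 'yaw': -0.0} rows>=2.4 elbow r 671
{'dp': [-414.0, -114.0, -0.0], 'yaw': -0.0} rows>=6.9 elbow r 698
{'dp': [-414.0, -114.0, 143.0], 'yaw': -0.0} rows>=2.3 elbow r 698
{'dp': [0.0, 0.0, -158.0], 'yaw': -0.0} rows>=2.5 elbow r 698
```

Emit:
{"fn": "carry_out", "kwargs": {
  "targets": [
    {"dp":[-46,21,50],"yaw":0},
    {"dp":[-46,21,90],"yaw":0},
    {"dp":[-46,21,130],"yaw":0},
    {"dp":[-46,21,148],"yaw":0},
    {"dp":[-46,21,148],"yaw":0},
    {"dp":[-46,21,148],"yaw":0}
  ]
}}

```text
clock: 9.1
eef_pos: [672.1, -5.7, 73.8]
tcp_rot: [3.139, 0.0, 1.572]
contact_force: [0.1, 0.7, -0.0]
opening: 1.001
grasp_force: 0.0
```

Emit:
{"fn": "carry_out", "kwargs": {
  "targets": [
    {"dp":[0,0,0],"yaw":0},
    {"dp":[0,0,0],"yaw":0},
    {"dp":[0,0,0],"yaw":0},
    {"dp":[0,0,0],"yaw":0},
    {"dp":[0,0,0],"yaw":0},
    {"dp":[0,0,0],"yaw":0},
    {"dp":[0,0,-50],"yaw":0},
    {"dp":[0,0,-100],"yaw":0},
    {"dp":[0,0,-153],"yaw":0},
    {"dp":[0,0,-153],"yaw":0}
  ],
  "fingers": -1
}}

```text
clock: 10.35
eef_pos: [673.5, -5.7, 230.1]
tcp_rot: [3.133, 0.0, 1.572]
contact_force: [0.1, 0.2, -0.5]
opening: 0.227
grasp_force: 39.3
```

Emit:
{"fn": "carry_out", "kwargs": {
  "targets": [
    {"dp":[-414,-114,0],"yaw":0},
    {"dp":[-414,-114,0],"yaw":0},
    {"dp":[-414,-114,0],"yaw":0},
    {"dp":[-414,-114,0],"yaw":0},
    {"dp":[-414,-114,0],"yaw":0},
    {"dp":[-414,-114,0],"yaw":0},
    {"dp":[-414,-114,0],"yaw":0},
    {"dp":[-414,-114,50],"yaw":0},
    {"dp":[-414,-114,100],"yaw":0},
    {"dp":[-414,-114,140],"yaw":0},
    {"dp":[-414,-114,140],"yaw":0},
    {"dp":[-414,-114,140],"yaw":0}
  ]
}}

```text
clock: 11.85
eef_pos: [557.8, -420.0, 85.8]
tcp_rot: [3.141, 0.0, 1.572]
contact_force: [-0.4, -0.8, -0.9]
opening: 0.219
grasp_force: 39.2
```

Emit:
{"fn": "carry_out", "kwargs": {
  "targets": [
    {"dp":[0,0,0],"yaw":0},
    {"dp":[0,0,0],"yaw":0},
    {"dp":[0,0,0],"yaw":0},
    {"dp":[0,0,-60],"yaw":0},
    {"dp":[0,0,-120],"yaw":0},
    {"dp":[0,0,-155],"yaw":0},
    {"dp":[0,0,-155],"yaw":0}
  ],
  "fingers": 1
}}

```text
clock: 12.72
eef_pos: [558.8, -420.9, 244.4]
tcp_rot: [3.136, 0.004, 1.572]
contact_force: [-0.4, -0.3, -0.6]
opening: 0.997
grasp_force: 0.0
```

Run:
```python
from h import *
setcmd([557,-420,240,90]);st(); snap("wrist","w5")
plan((516,410,240,88));
```

```text
t12.72 [ 558.8 -420.9  244.4] [179.69   0.24  90.06] F [-0.4 -0.3 -0.6] open 0.997 g 0.0 q [-0.65  0.46  1.46 -0.    1.22 -0.65]
{'dp': [830.0, -41.0, 0.0], 'yaw': 2} rows>=13.3 elbow r 659
```

Emit:
{"fn": "carry_out", "kwargs": {
  "targets": [
    {"dp":[830,-41,0],"yaw":2},
    {"dp":[830,-41,0],"yaw":2},
    {"dp":[830,-41,0],"yaw":2},
    {"dp":[830,-41,0],"yaw":2},
    {"dp":[830,-41,0],"yaw":2},
    {"dp":[830,-41,0],"yaw":2},
    {"dp":[830,-41,0],"yaw":2},
    {"dp":[830,-41,0],"yaw":2},
    {"dp":[830,-41,0],"yaw":2},
    {"dp":[830,-41,0],"yaw":2},
    {"dp":[830,-41,0],"yaw":2},
    {"dp":[830,-41,0],"yaw":2}
  ]
}}

```text
clock: 14.28
eef_pos: [518.4, 330.9, 238.4]
tcp_rot: [-3.14, 0.001, 1.537]
contact_force: [0.7, -0.4, 0.1]
opening: 1.0
grasp_force: 0.0
```

Run:
```python
from h import *
s=st()
```

```text
t14.28 [518.4 330.9 238.4] [-1.7989e+02  8.0000e-02  8.8070e+01] F [ 0.7 -0.4  0.1] open 1.000 g 0.0 q [ 0.57  0.34  1.65 -0.    1.15  0.6 ]
```

Emit:
{"fn": "carry_out", "kwargs": {
  "targets": [
    {"dp":[80,-7,0],"yaw":0},
    {"dp":[80,-7,0],"yaw":0},
    {"dp":[80,-7,0],"yaw":0},
    {"dp":[80,-7,0],"yaw":0}
  ]
}}

```text
clock: 14.78
eef_pos: [515.1, 407.7, 239.3]
tcp_rot: [-3.141, 0.002, 1.536]
contact_force: [0.3, -0.1, 0.3]
opening: 1.0
grasp_force: 0.0
```

Run:
```python
from h import *
st(); f,c=snap("wrist","w6"); setcmd([515.7,409.4,240,88])
g=cv2.imread("pics/w5.png")
cv2.imwrite("pics/w6v.png",np.vstack([f[:330],g[40:270]]))
```

```text
t14.78 [515.1 407.7 239.3] [-1.7994e+02  9.0000e-02  8.8010e+01] F [ 0.3 -0.1  0.3] open 1.000 g 0.0 q [ 0.67  0.4   1.56 -0.    1.18  0.7 ]
```

View pics/w6v.png

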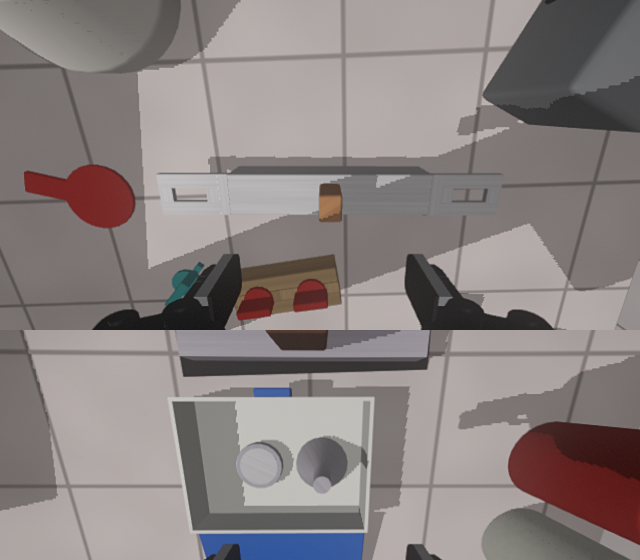

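The funnel and lid are in the box. The rail has slots at (191,194) and (468,195), with the grip top near (330,208). The screws in the stand are at (255,302) and (310,295).

Run:
```python
from h import *
f,c=load("w6")
for n,p,z in [("sA",(191,194),53),("sB",(468,195),53),("cor1",(158,174),53),("cor2",(161,214),53),("cor3",(503,174),53),("cor4",(499,213),53),("grip top",(330.5,208),103)]: print(n,onz(c,p,z).round(1))
cv2.imwrite("pics/w6c.png",cv2.resize(f[150:240,140:520],None,fx=2.1,fy=4,interpolation=cv2.INTER_CUBIC))
g=f[160:235,300:360].astype(int)
h=cv2.cvtColor(f,cv2.COLOR_BGR2HSV); m=((h[...,0]>5)&(h[...,0]<25)&(h[...,1]>120)).astype(np.uint8); m[250:]=0
n,l,s,ce=cv2.connectedComponentsWithStats(m)
for i in range(1,n):
    if s[i,4]>80:
        print(s[i],ce[i])
        for row in range(s[i,1],s[i,1]+s[i,3],3): 
            xs=np.where(l[row]==i)[0]; print(row,xs.min(),xs.max(),h[row,(xs.min()+xs.max())//2])
```

```text
sA [359.9 396.7  53. ]
sB [686.2 384.4  53. ]
cor1 [326.3 421.9  53. ]
cor2 [319.4 372.9  53. ]
cor3 [723.  408.4  53. ]
cor4 [726.  360.5  53. ]
grip top [523.  391.4 103. ]
[320 196  21  24 398] [329.46231156 205.96231156]
196 320 340 [ 13 122 138]
199 320 340 [ 13 121 160]
202 320 340 [ 14 124 163]
205 320 340 [ 13 124 163]
208 320 340 [ 13 124 163]
211 320 340 [ 13 121 152]
214 320 332 [ 13 122 151]
217 320 327 [ 12 121 139]
```

Run:
```python
from h import *
plan((523.5,391,110,88),(523.5,391,74,88)); plan((523.5,391,240,88)); plan((570,150,240,88)); plan((675,-0.5,240,176.4));plan((675,-0.5,149,176.4))
```

```text
{'dp': [-18.1, 8.4, 130.0], 'yaw': 0} rows>=2.1 elbow r 653
{'dp': [-18.1, 8.4, 166.0], 'yaw': 0} rows>=0.6 elbow r 653
{'dp': [0.0, 0.0, -166.0], 'yaw': -0.0} rows>=2.7 elbow r 653
{'dp': [-239.2, 54.9, -0.0], 'yaw': -0.0} rows>=3.9 elbow r 589
{'dp': [-146.7, 110.2, -0.0], 'yaw': -88.4} rows>=8.3 elbow r 675
{'dp': [0.0, 0.0, 91.0], 'yaw': -0.0} rows>=1.5 elbow r 675
```

Emit:
{"fn": "carry_out", "kwargs": {
  "targets": [
    {"dp":[-18,8.5,60],"yaw":0},
    {"dp":[-18,8.5,110],"yaw":0},
    {"dp":[-18,8.5,145],"yaw":0},
    {"dp":[-18,8.5,166],"yaw":0},
    {"dp":[-18,8.5,166],"yaw":0},
    {"dp":[-18,8.5,166],"yaw":0},
    {"dp":[-18,8.5,166],"yaw":0}
  ]
}}

```text
clock: 15.7
eef_pos: [524.0, 391.8, 75.7]
tcp_rot: [3.139, -0.002, 1.537]
contact_force: [-0.7, 0.5, 0.2]
opening: 1.001
grasp_force: 0.0
```

Emit:
{"fn": "carry_out", "kwargs": {
  "targets": [
    {"dp":[0,0,0],"yaw":0},
    {"dp":[0,0,0],"yaw":0},
    {"dp":[0,0,0],"yaw":0},
    {"dp":[0,0,0],"yaw":0},
    {"dp":[0,0,0],"yaw":0},
    {"dp":[0,0,0],"yaw":0},
    {"dp":[0,0,-10],"yaw":0},
    {"dp":[0,0,-40],"yaw":0},
    {"dp":[0,0,-80],"yaw":0},
    {"dp":[0,0,-120],"yaw":0},
    {"dp":[0,0,-166],"yaw":0},
    {"dp":[0,0,-166],"yaw":0}
  ],
  "fingers": -1,
  "grip_force": 90
}}

```text
clock: 17.2
eef_pos: [524.7, 392.3, 244.1]
tcp_rot: [3.136, -0.004, 1.537]
contact_force: [0.2, 0.8, -4.7]
opening: 0.272
grasp_force: 89.0
```

Emit:
{"fn": "carry_out", "kwargs": {
  "targets": [
    {"dp":[-60,14,0],"yaw":0},
    {"dp":[-110,25,0],"yaw":0},
    {"dp":[-160,37,0],"yaw":0},
    {"dp":[-210,48,0],"yaw":0},
    {"dp":[-239,55,0],"yaw":0},
    {"dp":[-239,55,0],"yaw":0},
    {"dp":[-239,55,0],"yaw":0}
  ]
}}

```text
clock: 18.08
eef_pos: [569.3, 150.7, 238.9]
tcp_rot: [-3.14, 0.0, 1.537]
contact_force: [0.5, 0.6, -3.8]
opening: 0.271
grasp_force: 89.0
```

Emit:
{"fn": "carry_out", "kwargs": {
  "targets": [
    {"dp":[-15,11,0],"yaw":-9},
    {"dp":[-30,22,0],"yaw":-18},
    {"dp":[-45,34,0],"yaw":-27},
    {"dp":[-60,46,0],"yaw":-36},
    {"dp":[-75,57,0],"yaw":-45},
    {"dp":[-90,68,0],"yaw":-54},
    {"dp":[-105,79,0],"yaw":-63},
    {"dp":[-120,90,0],"yaw":-72},
    {"dp":[-135,101,0],"yaw":-81},
    {"dp":[-146.5,110,0],"yaw":-88.4},
    {"dp":[-146.5,110,0],"yaw":-88.4},
    {"dp":[-146.5,110,0],"yaw":-88.4}
  ]
}}

```text
clock: 19.58
eef_pos: [674.5, 1.6, 239.5]
tcp_rot: [3.141, -0.001, 3.078]
contact_force: [0.3, 0.0, -3.7]
opening: 0.271
grasp_force: 88.9
```

Emit:
{"fn": "carry_out", "kwargs": {
  "targets": [
    {"dp":[0,0,30],"yaw":0},
    {"dp":[0,0,60],"yaw":0},
    {"dp":[0,0,91],"yaw":0},
    {"dp":[0,0,91],"yaw":0},
    {"dp":[0,0,91],"yaw":0},
    {"dp":[0,0,91],"yaw":0}
  ]
}}

```text
clock: 20.32
eef_pos: [676.0, 0.6, 150.8]
tcp_rot: [3.141, 0.003, 3.08]
contact_force: [-0.1, 0.1, -4.3]
opening: 0.268
grasp_force: 88.7
```

Run:
```python
from h import *
st(); f,c=snap("wrist","w7");
snap("side","s7"); snap("scene","sc7")
```

```text
t20.32 [6.760e+02 6.000e-01 1.508e+02] [1.7999e+02 1.5000e-01 1.7645e+02] F [-0.1  0.1 -4.3] open 0.268 g 88.7 q [-0.    0.52  1.59  0.    1.03 -1.51]
```

View pics/w7.png

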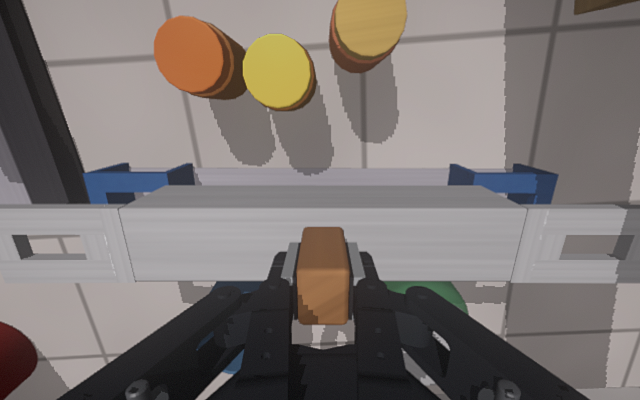

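w7 shows the rail level in the grip, with slots at (50,247) and (588,247), and the bracket fronts at (140,180) and (500,180). I'll check the camera bias using the held rail.

Run:
```python
from h import *
f,c=load("w7")
z=150.8-74.5+53
pts={}
# slot blobs: darker/different inside; print approximate edges along row 247
g=cv2.cvtColor(f,cv2.COLOR_BGR2GRAY).astype(int)
print("row247 L",g[247,0:110:3].tolist()); print("row247 R",g[247,530:640:3].tolist())
print("col50",g[200:290:2,50].tolist()); print("col588",g[200:290:2,588].tolist())
```

```text
row247 L [163, 166, 161, 164, 164, 150, 68, 71, 71, 70, 71, 170, 168, 170, 169, 169, 168, 169, 168, 169, 156, 124, 163, 169, 169, 168, 169, 168, 167, 164, 168, 169, 171, 166, 169, 167, 164]
row247 R [166, 163, 165, 162, 160, 165, 166, 165, 163, 164, 161, 118, 118, 119, 118, 118, 117, 118, 117, 117, 118, 117, 116, 115, 116, 115, 116, 114, 97, 81, 82, 81, 80, 88, 110, 107, 112]
col50 [62, 61, 110, 124, 142, 164, 165, 168, 166, 164, 168, 169, 167, 167, 164, 163, 166, 157, 122, 147, 170, 169, 169, 169, 169, 168, 170, 127, 126, 125, 160, 162, 166, 165, 163, 166, 167, 166, 165, 160, 163, 163, 163, 163, 162]
col588 [113, 105, 106, 124, 135, 158, 160, 164, 162, 160, 162, 163, 162, 164, 159, 158, 162, 158, 115, 118, 117, 118, 117, 118, 118, 117, 116, 125, 125, 124, 158, 158, 163, 162, 159, 162, 164, 161, 160, 157, 159, 154, 115, 115, 116]
```

Run:
```python
from h import *
f,c=load("w7")
for z in (127,129.3,131):
    a,b=[(onz(c,p,z)+onz(c,q,z))/2 for p,q in [((15.5,247.5),(63.5,247.5)),((562.5,247.5),(629.5,247.5))]]
    print(z,a.round(1),b.round(1),"mid",((a+b)/2).round(1),"len",np.linalg.norm(a-b).round(1),"ang",np.degrees(np.arctan2(-(b-a)[0],(b-a)[1])).round(2), np.linalg.norm(onz(c,(15.5,247),z)-onz(c,(63.5,247),z)).round(1), np.linalg.norm(onz(c,(562.5,247),z)-onz(c,(629.5,247),z)).round(1))
print("sens", np.linalg.norm(onz(c,(63.5,247),129)-onz(c,(562.5,247),129)))
for n in ("w2","w4"):
    g,cc=load(n); print(n)
```

```text
127 [ 668.4 -172.8  127. ] [689.2 168.4 127. ] mid [678.8  -2.2 127. ] len 341.9 ang -3.49 29.0 40.3
129.3 [ 667.4 -170.2  129.3] [687.8 166.1 129.3] mid [677.6  -2.1 129.3] len 336.9 ang -3.49 28.5 39.7
131 [ 666.6 -168.3  131. ] [686.9 164.3 131. ] mid [676.7  -2.  131. ] len 333.2 ang -3.49 28.2 39.3
sens 303.16197439606583
w2
w4
```

Emit:
{"fn": "carry_out", "kwargs": {
  "targets": [
    {"dp":[1.5,-1.5,20],"yaw":0},
    {"dp":[1.5,-1.5,40],"yaw":0},
    {"dp":[1.5,-1.5,56],"yaw":0},
    {"dp":[1.5,-1.5,64],"yaw":0},
    {"dp":[1.5,-1.5,64],"yaw":0},
    {"dp":[1.5,-1.5,64],"yaw":0},
    {"dp":[1.5,-1.5,64],"yaw":0}
  ]
}}

```text
clock: 21.35
eef_pos: [673.9, -1.0, 85.8]
tcp_rot: [3.142, 0.001, 3.08]
contact_force: [-0.6, 0.3, -4.9]
opening: 0.266
grasp_force: 89.1
```

Run:
```python
from h import *
st(); f,c=snap("wrist","w8")
a=f[180:300,0:180];b=f[180:300,460:640]
v=np.hstack([cv2.resize(x,None,fx=2.2,fy=2.2,interpolation=cv2.INTER_CUBIC) for x in (a,b)])
s=snap("side","s8")[0][140:270,190:380]; s=cv2.resize(s,(792,542))[120:440]
cv2.imwrite("pics/w8v.png",np.vstack([v,s]))
```

```text
t21.35 [673.9  -1.   85.8] [1.8000e+02 8.0000e-02 1.7646e+02] F [-0.6  0.3 -4.9] open 0.266 g 89.1 q [-0.    0.59  1.63 -0.    0.92 -1.51]
```

View pics/w8v.png

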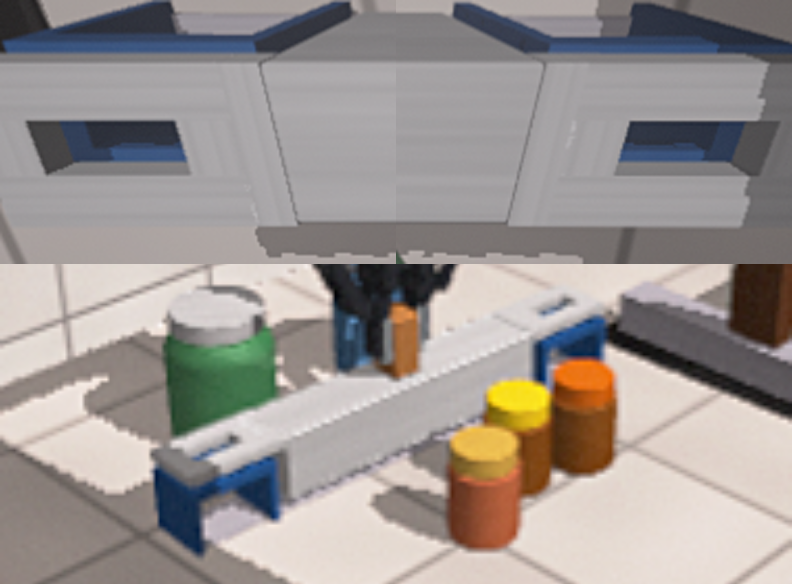

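The crop shows both rail slots over the bracket slots, symmetric in y. I'll check x via the near edges.

Run:
```python
from h import *
f,c=load("w8")
for col in (40,70,580,600): print(col,[(int(i),f[i,col].tolist()) for i in range(192,216,1)])
for col in (60,75,560,): print(col,[(int(i),f[i,col].tolist()) for i in range(230,262,2)])
dr=np.array([np.cos(np.radians(-3.54)),np.sin(np.radians(-3.54))]); dy=np.array([-dr[1],dr[0]])
for sy in (-165,165):
    cen=np.array([674,-1])+sy*dy
    for nm,off,z in [("rail near top",-25,64.3),("rail near bot",-25,56.3),("br near top",-25,50),("br near plate bot",-25,42),("rail slot far top",8.5,64.3),("rail slot far bot",8.5,56.3),("br slot far top",8.5,50),("br far bot",8.5,42)]:
        print(sy,nm,proj(c,[[*(cen+off*dr),z]])[0].round(1))
```

```text
40 [(192, [56, 48, 44]), (193, [56, 47, 45]), (194, [61, 49, 47]), (195, [81, 58, 47]), (196, [95, 66, 52]), (197, [95, 67, 52]), (198, [100, 68, 51]), (199, [118, 81, 58]), (200, [127, 86, 61]), (201, [127, 84, 58]), (202, [127, 85, 58]), (203, [125, 92, 72]), (204, [125, 113, 108]), (205, [124, 123, 127]), (206, [123, 122, 125]), (207, [123, 121, 124]), (208, [141, 139, 141]), (209, [165, 163, 166]), (210, [163, 161, 164]), (211, [161, 160, 162]), (212, [164, 162, 164]), (213, [166, 163, 166]), (214, [167, 164, 167]), (215, [166, 164, 168])]
70 [(192, [59, 49, 46]), (193, [60, 50, 48]), (194, [64, 52, 48]), (195, [83, 62, 51]), (196, [99, 71, 56]), (197, [95, 68, 53]), (198, [103, 72, 56]), (199, [120, 82, 61]), (200, [129, 87, 62]), (201, [128, 87, 62]), (202, [128, 86, 61]), (203, [127, 95, 76]), (204, [127, 115, 110]), (205, [126, 126, 129]), (206, [126, 126, 128]), (207, [125, 124, 126]), (208, [144, 143, 144]), (209, [167, 165, 168]), (210, [165, 164, 166]), (211, [165, 163, 165]), (212, [165, 164, 166]), (213, [167, 164, 167]), (214, [168, 165, 169]), (215, [168, 166, 169])]

[... 2051 characters left out ...]
 [160, 159, 162]), (250, [160, 158, 161]), (252, [156, 153, 155]), (254, [149, 149, 151]), (256, [127, 126, 127]), (258, [123, 121, 122]), (260, [159, 158, 161])]
-165 rail near top [ 35.8 205.6]
-165 rail near bot [ 48.7 201.3]
-165 br near top [ 58.  198.1]
-165 br near plate bot [ 69.  194.5]
-165 rail slot far top [ 52.9 257.2]
-165 rail slot far bot [ 64.3 251. ]
-165 br slot far top [ 72.6 246.4]
-165 br far bot [ 82.5 241.1]
165 rail near top [608.3 206.1]
165 rail near bot [595.5 201.8]
165 br near top [586.2 198.7]
165 br near plate bot [575.3 195. ]
165 rail slot far top [591.2 257.9]
165 rail slot far bot [579.8 251.6]
165 br slot far top [571.5 247. ]
165 br far bot [561.8 241.6]
```

Emit:
{"fn": "carry_out", "kwargs": {
  "targets": [
    {"dp":[-1,0,3],"yaw":0},
    {"dp":[-1,0,5],"yaw":0},
    {"dp":[-1,0,6],"yaw":0},
    {"dp":[-1,0,6.5],"yaw":0},
    {"dp":[-1,0,6.5],"yaw":0}
  ]
}}

```text
clock: 22.08
eef_pos: [674.4, -1.1, 79.5]
tcp_rot: [-3.142, 0.0, 3.08]
contact_force: [-4.1, -0.4, 6.5]
opening: 0.267
grasp_force: 90.5
```

Emit:
{"fn": "carry_out", "kwargs": {
  "targets": [
    {"dp":[0,0,0],"yaw":0},
    {"dp":[0,0,0],"yaw":0},
    {"dp":[0,0,0],"yaw":0},
    {"dp":[0,0,-40],"yaw":0},
    {"dp":[0,0,-100],"yaw":0},
    {"dp":[0,0,-150],"yaw":0},
    {"dp":[0,0,-150],"yaw":0},
    {"dp":[0,0,-150],"yaw":0},
    {"dp":[0,0,-150],"yaw":0}
  ],
  "fingers": 1
}}

```text
clock: 23.2
eef_pos: [673.4, -1.1, 226.6]
tcp_rot: [-3.141, -0.003, 3.08]
contact_force: [0.2, 0.2, -0.2]
opening: 1.004
grasp_force: 0.0
```

Run:
```python
from h import *
st(); f,c=snap("wrist","w9"); setcmd([674.8,-1.5,228.5,176.4])
cv2.imwrite("pics/w9v.png",cv2.resize(f[150:290],(800,int(800/640*140))))
P=[(674.5+s*165*0.0617,-1+s*165*.998,58) for s in(-1,1)]; print(proj(c,P).round(1))
for s,p in zip("RL",proj(c,P)):
    u,v=p.astype(int); cv2.imwrite(f"pics/w9{s}.png",cv2.resize(f[max(0,v-25):v+25,max(0,u-40):u+40],(640,400),interpolation=cv2.INTER_CUBIC))
a=cv2.imread("pics/w9R.png");b=cv2.imread("pics/w9L.png"); cv2.imwrite("pics/w9v.png",np.hstack([cv2.resize(a,(400,250)),cv2.resize(b,(400,250))]))
```

```text
t23.20 [673.4  -1.1 226.6] [-1.7999e+02 -1.7000e-01  1.7646e+02] F [ 0.2  0.2 -0.2] open 1.004 g 0.0 q [-0.    0.44  1.53 -0.    1.17 -1.51]
[[172.8 185.2]
 [472.4 185.5]]
```

View pics/w9v.png

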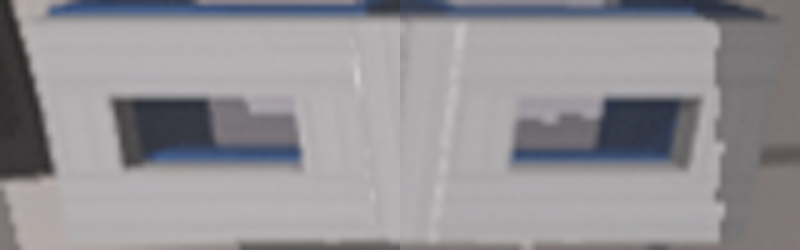

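w9: the rail is seated with its slots exactly over the bracket slots, and bracket walls are visible evenly through both. Next are the screws.

Run:
```python
from h import *
plan((420,238,210,186.4))
```

```text
{'dp': [269.3, 223.0, 18.5], 'yaw': -10.0} rows>=5.6 elbow r 483
```

Emit:
{"fn": "carry_out", "kwargs": {
  "targets": [
    {"dp":[269.5,223,18.5],"yaw":-10},
    {"dp":[269.5,223,18.5],"yaw":-10},
    {"dp":[269.5,223,18.5],"yaw":-10},
    {"dp":[269.5,223,18.5],"yaw":-10},
    {"dp":[269.5,223,18.5],"yaw":-10},
    {"dp":[269.5,223,18.5],"yaw":-10},
    {"dp":[269.5,223,18.5],"yaw":-10},
    {"dp":[269.5,223,18.5],"yaw":-10},
    {"dp":[269.5,223,18.5],"yaw":-10}
  ]
}}

```text
clock: 24.38
eef_pos: [419.9, 237.5, 209.8]
tcp_rot: [-3.141, -0.0, -3.03]
contact_force: [0.3, -0.3, 0.6]
opening: 1.001
grasp_force: 0.0
```

Run:
```python
from h import *
st(); f,c=snap("wrist","w10")
cv2.imwrite("pics/w10v.png",cv2.resize(f[60:310,150:490],(800,588),interpolation=cv2.INTER_CUBIC))
```

```text
t24.38 [419.9 237.5 209.8] [-1.7998e+02 -1.0000e-02 -1.7360e+02] F [ 0.3 -0.3  0.6] open 1.001 g 0.0 q [ 0.51  0.16  1.96 -0.    1.02 -1.17]
```

View pics/w10v.png

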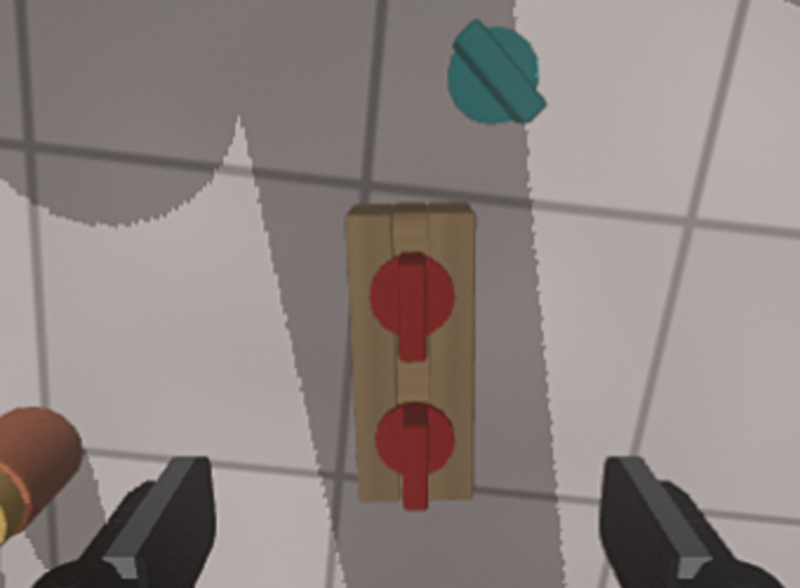

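w10 shows the red screws hanging in the stand at crop (412,297) and (415,440), with wings along the stand. The turquoise decoy is at (495,75).

Run:
```python
from h import *
f,c=load("w10"); g=lambda u,v:(150+u*.425,60+v*.425)
for n,p,z in [("w1a",(413,266),74),("w1b",(412,361),74),("w2a",(416,428),74),("w2b",(416,510),74),("d1",(412,297),46),("d2",(415,440),46),("st1",(348,217),40),("st2",(475,215),40),("st3",(360,498),40),("st4",(473,498),40)]:
    print(n,onz(c,g(*p),z).round(1))
```

```text
w1a [400.2 238.4  74. ]
w1b [441.8 242.7  74. ]
w2a [473.3 248.2  74. ]
w2b [515.1 253.1  74. ]
d1 [420.8 240.5  46. ]
d2 [493.5 250.4  46. ]
st1 [388.4 207.5  40. ]
st2 [381.  264.7  40. ]
st3 [533.  226.2  40. ]
st4 [526.4 284.7  40. ]
```

Run:
```python
from h import *
plan((494,250.5,110,187.2),(494,250.5,58.5,187.2)); plan((494,250.5,160,187.2)); plan((685.5,164.5,160,86.5));plan((685.5,164.5,125,86.5))
```

```text
{'dp': [-74.9, 4.2, 100.0], 'yaw': -0.8} rows>=2.0 elbow r 554
{'dp': [-74.9, 4.2, 151.5], 'yaw': -0.8} rows>=0.8 elbow r 554
{'dp': [-0.0, 0.0, -101.5], 'yaw': -0.0} rows>=1.6 elbow r 554
{'dp': [-179.2, -109.3, -0.0], 'yaw': 100.7} rows>=9.4 elbow r 705
{'dp': [0.0, 0.0, 35.0], 'yaw': -0.0} rows>=0.6 elbow r 705
```

Emit:
{"fn": "carry_out", "kwargs": {
  "targets": [
    {"dp":[-75,4,40],"yaw":-0.8},
    {"dp":[-75,4,90],"yaw":-0.8},
    {"dp":[-75,4,130],"yaw":-0.8},
    {"dp":[-75,4,151.5],"yaw":-0.8},
    {"dp":[-75,4,151.5],"yaw":-0.8},
    {"dp":[-75,4,151.5],"yaw":-0.8},
    {"dp":[-75,4,151.5],"yaw":-0.8}
  ]
}}

```text
clock: 25.3
eef_pos: [494.2, 250.8, 59.8]
tcp_rot: [3.141, 0.002, -3.015]
contact_force: [0.2, -0.4, -0.0]
opening: 1.001
grasp_force: 0.0
```

Emit:
{"fn": "carry_out", "kwargs": {
  "targets": [
    {"dp":[0,0,0],"yaw":0},
    {"dp":[0,0,0],"yaw":0},
    {"dp":[0,0,0],"yaw":0},
    {"dp":[0,0,0],"yaw":0},
    {"dp":[0,0,0],"yaw":0},
    {"dp":[0,0,0],"yaw":0},
    {"dp":[0,0,-20],"yaw":0},
    {"dp":[0,0,-60],"yaw":0},
    {"dp":[0,0,-101.5],"yaw":0},
    {"dp":[0,0,-101.5],"yaw":0}
  ],
  "fingers": -1,
  "grip_force": 50
}}

```text
clock: 26.55
eef_pos: [495.0, 251.4, 162.9]
tcp_rot: [3.14, 0.005, -3.015]
contact_force: [0.2, -0.0, -1.0]
opening: 0.13
grasp_force: 48.7
```

Emit:
{"fn": "carry_out", "kwargs": {
  "targets": [
    {"dp":[-20,-12,0],"yaw":10},
    {"dp":[-40,-24,0],"yaw":20},
    {"dp":[-60,-36,0],"yaw":30},
    {"dp":[-80,-48,0],"yaw":40},
    {"dp":[-100,-60,0],"yaw":50},
    {"dp":[-120,-72,0],"yaw":60},
    {"dp":[-140,-84,0],"yaw":70},
    {"dp":[-155,-96,0],"yaw":80},
    {"dp":[-170,-104,0],"yaw":90},
    {"dp":[-179,-109.5,0],"yaw":100.7},
    {"dp":[-179,-109.5,0],"yaw":100.7},
    {"dp":[-179,-109.5,0],"yaw":100.7}
  ]
}}

```text
clock: 28.05
eef_pos: [683.7, 164.6, 158.9]
tcp_rot: [-3.14, 0.0, 1.515]
contact_force: [-0.8, 0.5, -0.2]
opening: 0.133
grasp_force: 48.7
```

Emit:
{"fn": "carry_out", "kwargs": {
  "targets": [
    {"dp":[0,0,15],"yaw":0},
    {"dp":[0,0,35],"yaw":0},
    {"dp":[0,0,35],"yaw":0},
    {"dp":[0,0,35],"yaw":0}
  ]
}}

```text
clock: 28.55
eef_pos: [684.5, 164.6, 124.7]
tcp_rot: [-3.141, 0.0, 1.511]
contact_force: [-0.7, 0.1, -0.4]
opening: 0.129
grasp_force: 48.8
```

Run:
```python
from h import *
st(); f,c=snap("wrist","w11"); h,cs=snap("side","s11")
a=cv2.resize(f[100:340,190:450],(433,400)); p=proj(cs,[(685,164,70)])[0].astype(int); b=cv2.resize(h[p[1]-50:p[1]+50,p[0]-45:p[0]+45],(360,400),interpolation=cv2.INTER_CUBIC)
cv2.imwrite("pics/w11v.png",np.hstack([a,b]))
```

```text
t28.55 [684.5 164.6 124.7] [-1.7997e+02  1.0000e-02  8.6590e+01] F [-0.7  0.1 -0.4] open 0.129 g 48.8 q [0.23 0.58 1.54 0.   1.02 0.29]
```

View pics/w11v.png

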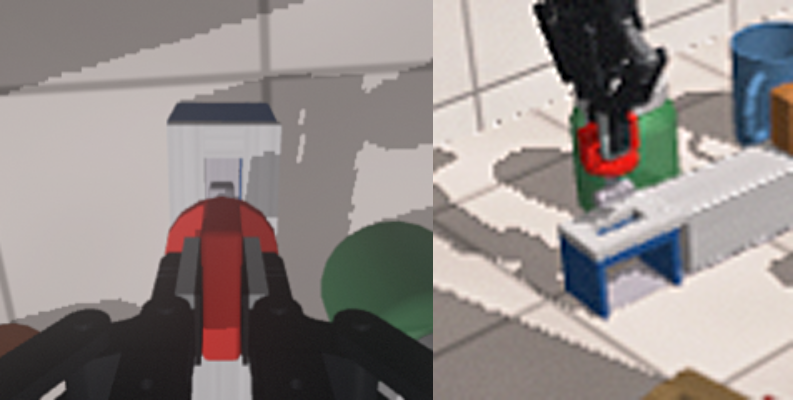

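w11: the foot is lined up over the left slot, about 1 mm short in x. Descending.

Emit:
{"fn": "carry_out", "kwargs": {
  "targets": [
    {"dp":[0,1,10],"yaw":0},
    {"dp":[0,1,18],"yaw":0},
    {"dp":[0,1,22],"yaw":0},
    {"dp":[0,1,26],"yaw":0},
    {"dp":[0,1,26],"yaw":0}
  ]
}}

```text
clock: 29.28
eef_pos: [685.5, 164.4, 98.6]
tcp_rot: [-3.141, 0.0, 1.511]
contact_force: [0.2, 0.9, 0.6]
opening: 0.131
grasp_force: 48.8
```

Emit:
{"fn": "carry_out", "kwargs": {
  "targets": [
    {"dp":[0,0,6],"yaw":0},
    {"dp":[0,0,12],"yaw":0},
    {"dp":[0,0,17],"yaw":0},
    {"dp":[0,0,20],"yaw":0},
    {"dp":[0,0,22],"yaw":0},
    {"dp":[0,0,22],"yaw":0}
  ]
}}

```text
clock: 30.02
eef_pos: [685.7, 164.5, 77.1]
tcp_rot: [3.141, -0.0, 1.511]
contact_force: [0.2, 0.2, -0.6]
opening: 0.133
grasp_force: 48.9
```

Emit:
{"fn": "carry_out", "kwargs": {
  "targets": [
    {"dp":[0,0,1],"yaw":0},
    {"dp":[0,0,2],"yaw":0},
    {"dp":[0,0,2],"yaw":0}
  ]
}}

```text
clock: 30.4
eef_pos: [685.9, 164.5, 76.7]
tcp_rot: [3.141, -0.0, 1.511]
contact_force: [-4.6, -0.8, 11.9]
opening: 0.128
grasp_force: 50.5
```

Emit:
{"fn": "carry_out", "kwargs": {
  "targets": [
    {"dp":[0,0,-1],"yaw":-9},
    {"dp":[0,0,-1],"yaw":-18},
    {"dp":[0,0,-1],"yaw":-27},
    {"dp":[0,0,-1],"yaw":-36},
    {"dp":[0,0,-1],"yaw":-45},
    {"dp":[0,0,-1],"yaw":-54},
    {"dp":[0,0,-1],"yaw":-63},
    {"dp":[0,0,-1],"yaw":-72},
    {"dp":[0,0,-1],"yaw":-81},
    {"dp":[0,0,-1],"yaw":-90},
    {"dp":[0,0,-1],"yaw":-90},
    {"dp":[0,0,-1],"yaw":-90}
  ]
}}

```text
clock: 31.9
eef_pos: [686.2, 164.6, 76.7]
tcp_rot: [3.141, 0.001, 3.078]
contact_force: [0.1, -0.1, 5.3]
opening: 0.129
grasp_force: 49.6
```

Emit:
{"fn": "carry_out", "kwargs": {
  "targets": [
    {"dp":[0,0,0],"yaw":0},
    {"dp":[0,0,0],"yaw":0},
    {"dp":[0,0,0],"yaw":0},
    {"dp":[0,0,-15],"yaw":0},
    {"dp":[0,0,-60],"yaw":0},
    {"dp":[0,0,-105],"yaw":0},
    {"dp":[0,0,-105],"yaw":0},
    {"dp":[0,0,-105],"yaw":0}
  ],
  "fingers": 0.6
}}

```text
clock: 32.9
eef_pos: [685.5, 164.4, 181.6]
tcp_rot: [3.141, 0.001, 3.081]
contact_force: [-0.0, -0.4, -1.0]
opening: 0.806
grasp_force: 0.0
```

Run:
```python
from h import *
st(); f,c=snap("wrist","w12"); h,cs=snap("side","s12")
a=f[100:340,190:450]; p=proj(cs,[(685,164,60)])[0].astype(int); b=cv2.resize(h[p[1]-50:p[1]+50,p[0]-45:p[0]+45],(360,400),interpolation=cv2.INTER_CUBIC)
cv2.imwrite("pics/w12v.png",np.hstack([cv2.resize(a,(433,400)),b]))
setcmd([685.5+1,164.5,180,176.5])
plan((421,240.5,180,187.2),(421,240.5,110,187.2)); plan((421,240.5,58.5,187.2)); plan((421,240.5,160,187.2)); plan((600,20,160,140)); plan((665.5,-164.5,160,86.5)); plan((665.5,-164.5,125,86.5))
```

```text
t32.90 [685.5 164.4 181.6] [1.7999e+02 3.0000e-02 1.7656e+02] F [-0.  -0.4 -1. ] open 0.806 g 0.0 q [ 0.23  0.53  1.5  -0.    1.12 -1.28]
{'dp': [269.6, 59.6, -0.0], 'yaw': -10.7} rows>=4.4 elbow r 485
{'dp': [269.6, 59.6, 70.0], 'yaw': -10.7} rows>=1.1 elbow r 485
{'dp': [-0.0, 0.0, 51.5], 'yaw': -0.0} rows>=0.8 elbow r 485
{'dp': [-0.0, 0.0, -101.5], 'yaw': -0.0} rows>=1.6 elbow r 485
{'dp': [-150.0, -241.2, -0.0], 'yaw': 47.2} rows>=4.5 elbow r 600
{'dp': [-168.8, -99.2, -0.0], 'yaw': 53.5} rows>=5.0 elbow r 686
{'dp': [0.0, 0.0, 35.0], 'yaw': -0.0} rows>=0.6 elbow r 686
```

View pics/w12v.png

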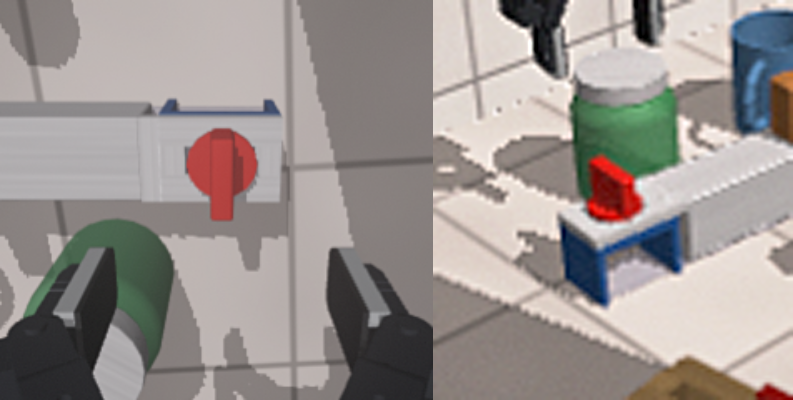

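w12: the left screw's disc is on the rail with its wing across it, locked. I've used up my picture views, so I'll check numerically from here. Second screw next.

Emit:
{"fn": "carry_out", "kwargs": {
  "targets": [
    {"dp":[269.5,59.5,0],"yaw":-10.7},
    {"dp":[269.5,59.5,0],"yaw":-10.7},
    {"dp":[269.5,59.5,0],"yaw":-10.7},
    {"dp":[269.5,59.5,0],"yaw":-10.7},
    {"dp":[269.5,59.5,0],"yaw":-10.7},
    {"dp":[269.5,59.5,0],"yaw":-10.7},
    {"dp":[269.5,59.5,40],"yaw":-10.7},
    {"dp":[269.5,59.5,70],"yaw":-10.7},
    {"dp":[269.5,59.5,70],"yaw":-10.7},
    {"dp":[269.5,59.5,70],"yaw":-10.7}
  ]
}}

```text
clock: 34.25
eef_pos: [421.6, 240.2, 111.6]
tcp_rot: [3.141, 0.001, -3.015]
contact_force: [0.3, 0.0, 0.4]
opening: 0.803
grasp_force: 0.0
```

Emit:
{"fn": "carry_out", "kwargs": {
  "targets": [
    {"dp":[0,0,25],"yaw":0},
    {"dp":[0,0,51.5],"yaw":0},
    {"dp":[0,0,51.5],"yaw":0},
    {"dp":[0,0,51.5],"yaw":0},
    {"dp":[0,0,51.5],"yaw":0}
  ]
}}

```text
clock: 34.88
eef_pos: [421.1, 240.5, 60.8]
tcp_rot: [3.141, 0.002, -3.015]
contact_force: [-1.2, -0.1, -0.3]
opening: 0.802
grasp_force: 0.0
```

Emit:
{"fn": "carry_out", "kwargs": {
  "targets": [
    {"dp":[0,0,0],"yaw":0},
    {"dp":[0,0,0],"yaw":0},
    {"dp":[0,0,0],"yaw":0},
    {"dp":[0,0,0],"yaw":0},
    {"dp":[0,0,0],"yaw":0},
    {"dp":[0,0,0],"yaw":0},
    {"dp":[0,0,-20],"yaw":0},
    {"dp":[0,0,-60],"yaw":0},
    {"dp":[0,0,-101.5],"yaw":0},
    {"dp":[0,0,-101.5],"yaw":0}
  ],
  "fingers": -1
}}

```text
clock: 36.12
eef_pos: [421.9, 241.0, 163.7]
tcp_rot: [3.14, 0.005, -3.015]
contact_force: [-0.1, -0.2, -0.1]
opening: 0.129
grasp_force: 48.8
```

Emit:
{"fn": "carry_out", "kwargs": {
  "targets": [
    {"dp":[-30,-48,0],"yaw":9.5},
    {"dp":[-60,-96,0],"yaw":19},
    {"dp":[-90,-144,0],"yaw":28},
    {"dp":[-120,-192,0],"yaw":37},
    {"dp":[-150,-241,0],"yaw":47.2},
    {"dp":[-150,-241,0],"yaw":47.2},
    {"dp":[-150,-241,0],"yaw":47.2}
  ]
}}

```text
clock: 37.0
eef_pos: [598.3, 19.8, 159.5]
tcp_rot: [-3.14, -0.002, 2.445]
contact_force: [-0.8, 0.8, -0.2]
opening: 0.127
grasp_force: 48.9
```

Emit:
{"fn": "carry_out", "kwargs": {
  "targets": [
    {"dp":[-28,-17,0],"yaw":9},
    {"dp":[-56,-34,0],"yaw":18},
    {"dp":[-84,-50,0],"yaw":27},
    {"dp":[-112,-66,0],"yaw":36},
    {"dp":[-140,-83,0],"yaw":45},
    {"dp":[-169,-99,0],"yaw":53.5},
    {"dp":[-169,-99,0],"yaw":53.5},
    {"dp":[-169,-99,20],"yaw":53.5},
    {"dp":[-169,-99,35],"yaw":53.5},
    {"dp":[-169,-99,35],"yaw":53.5},
    {"dp":[-169,-99,35],"yaw":53.5}
  ]
}}

```text
clock: 38.38
eef_pos: [665.5, -164.0, 125.9]
tcp_rot: [-3.141, -0.0, 1.512]
contact_force: [1.2, -0.5, 0.0]
opening: 0.129
grasp_force: 48.9
```

Run:
```python
from h import *
st(); f,c=snap("wrist","w13"); L,cl=load("w11")
# compare the same edges as in w11: tab edges and slot/foot columns at rows ahead of the foot
for n,g,cc in (("w11",L,cl),("w13",f,c)):
    q=cv2.cvtColor(g,cv2.COLOR_BGR2GRAY).astype(int); hs=cv2.cvtColor(g,cv2.COLOR_BGR2HSV)
    blue=((hs[...,0]>100)&(hs[...,0]<130)&(hs[...,1]>90)); 
    for r0 in (166,190,200,206,212): print(n,r0,[f"{a}" for a in q[r0,284:364:2]])
s=np.array([np.sin(np.radians(3.54)),np.cos(np.radians(3.54))])
print(proj(cl,[(685.5,164.5,58),(685.5+20*s[0],164.5+20*s[1],58)]).round(1),proj(c,[(665.2,-164.8,58),(665.2+20*s[0],-164.8+20*s[1],58)]).round(1))
```

```text
t38.38 [ 665.5 -164.   125.9] [-179.99   -0.     86.61] F [ 1.2 -0.5  0. ] open 0.129 g 48.9 q [-0.24  0.56  1.58  0.    1.   -0.18]
w11 166 ['189', '189', '189', '190', '195', '80', '65', '66', '64', '65', '65', '66', '64', '65', '64', '64', '64', '64', '64', '65', '63', '63', '62', '62', '63', '62', '62', '62', '62', '62', '61', '62', '61', '59', '62', '131', '131', '132', '132', '131']
w11 190 ['191', '191', '190', '188', '182', '185', '186', '183', '186', '187', '187', '184', '179', '183', '183', '182', '183', '183', '183', '183', '182', '182', '182', '182', '182', '182', '184', '181', '184', '185', '182', '188', '175', '171', '169', '166', '187', '156', '130', '131']
w11 200 ['190', '190', '190', '190', '181', '184', '187', '183', '186', '188', '187', '185', '180', '184', '167', '167', '167', '166', '165', '167', '168', '165', '166', '164', '171', '107', '180', '184', '149', '133', '131', '136', '135', '136', '131', '131', '134', '132', '132', '132']
w11 206 ['190', '190', '190', '190', '181', '184', '187', '184', '184', '189', '187', '186', '180', '185', '168', '167', '167', '1
[... 1244 characters left out ...]
 '138', '137', '133', '133', '136', '135', '134', '135', '133']
w13 206 ['182', '183', '152', '181', '185', '187', '185', '186', '189', '188', '187', '182', '185', '186', '166', '169', '168', '168', '171', '172', '168', '171', '169', '174', '94', '182', '184', '189', '135', '133', '139', '137', '137', '134', '134', '136', '135', '133', '135', '134']
w13 212 ['183', '183', '165', '178', '184', '187', '186', '185', '189', '188', '187', '182', '185', '186', '169', '170', '126', '119', '120', '120', '122', '100', '98', '114', '98', '183', '186', '151', '134', '135', '138', '138', '136', '133', '135', '136', '134', '134', '134', '134']
[[323.2 218.8]
 [323.3 193.7]] [[321.6 219.2]
 [321.7 194.2]]
```

Emit:
{"fn": "carry_out", "kwargs": {
  "targets": [
    {"dp":[0,0.5,10],"yaw":0},
    {"dp":[0,0.5,18],"yaw":0},
    {"dp":[0,0.5,22],"yaw":0},
    {"dp":[0,0.5,26],"yaw":0},
    {"dp":[0,0.5,30],"yaw":0}
  ]
}}

```text
clock: 39.05
eef_pos: [666.1, -164.6, 95.8]
tcp_rot: [3.141, 0.0, 1.511]
contact_force: [0.6, -0.6, -0.6]
opening: 0.128
grasp_force: 48.9
```

Emit:
{"fn": "carry_out", "kwargs": {
  "targets": [
    {"dp":[0,0,6],"yaw":0},
    {"dp":[0,0,11],"yaw":0},
    {"dp":[0,0,15],"yaw":0},
    {"dp":[0,0,18],"yaw":0},
    {"dp":[0,0,18],"yaw":0}
  ]
}}

```text
clock: 39.67
eef_pos: [666.1, -164.6, 78.0]
tcp_rot: [3.141, 0.0, 1.511]
contact_force: [0.3, 0.3, -0.4]
opening: 0.13
grasp_force: 49.0
```

Emit:
{"fn": "carry_out", "kwargs": {
  "targets": [
    {"dp":[0,0,1],"yaw":0},
    {"dp":[0,0,2],"yaw":0},
    {"dp":[0,0,2],"yaw":0}
  ]
}}

```text
clock: 40.05
eef_pos: [666.2, -164.6, 77.8]
tcp_rot: [3.141, 0.0, 1.511]
contact_force: [-5.7, 1.0, 13.5]
opening: 0.13
grasp_force: 50.9
```

Emit:
{"fn": "carry_out", "kwargs": {
  "targets": [
    {"dp":[0,0,-1],"yaw":-9},
    {"dp":[0,0,-1],"yaw":-18},
    {"dp":[0,0,-1],"yaw":-27},
    {"dp":[0,0,-1],"yaw":-36},
    {"dp":[0,0,-1],"yaw":-45},
    {"dp":[0,0,-1],"yaw":-54},
    {"dp":[0,0,-1],"yaw":-63},
    {"dp":[0,0,-1],"yaw":-72},
    {"dp":[0,0,-1],"yaw":-81},
    {"dp":[0,0,-1],"yaw":-90},
    {"dp":[0,0,-1],"yaw":-90},
    {"dp":[0,0,-1],"yaw":-90}
  ]
}}

```text
clock: 41.55
eef_pos: [666.6, -164.7, 77.8]
tcp_rot: [-3.141, 0.001, 3.078]
contact_force: [-1.0, 0.7, 5.7]
opening: 0.124
grasp_force: 49.8
```

Emit:
{"fn": "carry_out", "kwargs": {
  "targets": [
    {"dp":[0,0,0],"yaw":0},
    {"dp":[0,0,0],"yaw":0},
    {"dp":[0,0,0],"yaw":0},
    {"dp":[0,0,-15],"yaw":0},
    {"dp":[0,0,-60],"yaw":0},
    {"dp":[0,0,-120],"yaw":0},
    {"dp":[0,0,-152],"yaw":0},
    {"dp":[0,0,-152],"yaw":0}
  ],
  "fingers": 0.6
}}

```text
clock: 42.55
eef_pos: [667.8, -165.0, 233.7]
tcp_rot: [-3.14, 0.007, 3.081]
contact_force: [-0.3, 0.2, -0.5]
opening: 0.8
grasp_force: 0.0
```

Run:
```python
from h import *
st(); f,c=snap("wrist","w14"); 
def red(f,c):
    h=cv2.cvtColor(f,cv2.COLOR_BGR2HSV); m=(((h[...,0]<8)|(h[...,0]>172))&(h[...,1]>150)&(h[...,2]>60)).astype(np.uint8)
    n,l,s,ce=cv2.connectedComponentsWithStats(m)
    for i in range(1,n):
        if s[i,4]>100: print(s[i],ce[i].round(1),onz(c,ce[i],66).round(1), cv2.minAreaRect(np.argwhere(l==i)[:,::-1].astype(np.float32)))
red(*load("w12")); print(); red(f,c)
setcmd([666,-164.5,229,176.5]); plan((618,-272,230,178))
```

```text
t42.55 [ 667.8 -165.   233.7] [-179.93    0.39  176.54] F [-0.3  0.2 -0.5] open 0.800 g 0.0 q [-0.24  0.45  1.5   0.    1.19 -1.75]
[ 302  178   28   54 1029] [318.3 203. ] [689.8 160.5  66. ] ((315.5, 204.5), (53.0, 27.0), 90.0)
[330 180  14  35 229] [337.3 195.6] [683.7 178.5  66. ] ((337.0103454589844, 196.67587280273438), (34.117496490478516, 12.03801441192627), 86.633544921875)

[306 164  23  44 723] [319.2 184.2] [ 668.7 -168.7   66. ] ((317.0, 185.5), (43.0, 22.0), 90.0)
[606 165  22  33 374] [615.5 180.8] [684.  151.5  66. ] ((615.0176391601562, 179.08688354492188), (13.832406997680664, 34.565818786621094), 19.536653518676758)
[628 164  12  44 232] [635.7 187.1] [692.5 174.8  66. ] ((633.5, 185.5), (43.0, 11.0), 90.0)
[330 166  11  28 145] [335.5 178.4] [ 663.2 -150.5   66. ] ((335.86279296875, 178.76895141601562), (27.445911407470703, 7.732439041137695), 77.7352294921875)
[  32  278  136  106 2499] [ 99.1 332.4] [ 852.8 -470.4   66. ] ((96.42901611328125, 335.0166320800781), (28.033716201782227, 160.59622192382812), 51.61799240112305)
{'dp': [41.3, -110.2, -1.0], 'yaw': -1.5} rows>=1.9 elbow r 675
```

Emit:
{"fn": "carry_out", "kwargs": {
  "targets": [
    {"dp":[41,-110,-1],"yaw":-1.5},
    {"dp":[41,-110,-1],"yaw":-1.5},
    {"dp":[41,-110,-1],"yaw":-1.5},
    {"dp":[41,-110,-1],"yaw":-1.5},
    {"dp":[41,-110,-1],"yaw":-1.5},
    {"dp":[41,-110,-1],"yaw":-1.5}
  ],
  "fingers": 1
}}

```text
clock: 43.35
eef_pos: [618.9, -270.7, 229.8]
tcp_rot: [3.141, -0.0, 3.109]
contact_force: [-0.0, -0.2, 0.3]
opening: 1.0
grasp_force: 0.0
```

Run:
```python
from h import *
st(); f,c=snap("wrist","w15")
h=cv2.cvtColor(f,cv2.COLOR_BGR2HSV)
p=proj(c,[(541,-274,128),(541,-274,39),(405,-270,39),(672,-270,39)]); print(p.round(1))
u,v=p[0].astype(int)
print("hsv",h[v,u], [h[v,u+d].tolist() for d in range(-40,41,4)])
print("vert",[h[v+d,u].tolist() for d in range(-52,53,4)])
m=((h[...,0]<20)&(h[...,1]>90)&(h[...,2]>20)).astype(np.uint8); m[250:]=0
n,l,s,ce=cv2.connectedComponentsWithStats(m)
for i in range(1,n):
    if s[i,4]>150: 
        rc=cv2.minAreaRect(np.argwhere(l==i)[:,::-1].astype(np.float32)); print(s[i],ce[i].round(1),rc, onz(c,rc[0],128).round(1))
        print(np.histogram(h[...,2][l==i],bins=8))
```

```text
t43.35 [ 618.9 -270.7  229.8] [ 1.7999e+02 -2.0000e-02  1.7815e+02] F [-0.  -0.2  0.3] open 1.000 g 0.0 q [-0.41  0.44  1.53  0.    1.18 -1.95]
[[314.8 110.1]
 [317.1 109.9]
 [315.8 -43. ]
 [324.3 221.2]]
hsv [ 11 110  93] [[8, 16, 127], [4, 16, 128], [5, 16, 180], [7, 17, 137], [173, 18, 56], [10, 110, 95], [9, 109, 96], [10, 112, 93], [9, 109, 96], [10, 111, 94], [11, 110, 93], [10, 105, 90], [163, 20, 89], [145, 14, 113], [8, 21, 49], [0, 18, 58], [8, 18, 56], [0, 19, 53], [6, 17, 150], [7, 16, 146], [6, 18, 145]]
vert [[141, 11, 159], [146, 13, 158], [143, 13, 158], [150, 11, 157], [2, 36, 113], [10, 110, 102], [10, 111, 101], [10, 110, 97], [9, 112, 98], [10, 107, 98], [9, 107, 93], [10, 112, 91], [9, 106, 91], [11, 110, 93], [9, 111, 92], [10, 108, 92], [10, 110, 93], [10, 113, 95], [10, 112, 96], [11, 112, 91], [8, 92, 72], [144, 12, 109], [144, 12, 109], [144, 11, 111], [156, 12, 109], [144, 11, 111], [144, 12, 110]]
[ 291   75   31   64 1808] [306.3 106.4] ((306.0479431152344, 106.63095092773438), (63.41374969482422, 28.987464904785156), 88.31531524658203) [ 538.2 -280.8  12
[... 256 characters left out ...]
6) [555.  -86.4 128. ]
(array([ 611, 1118, 1096, 1070,  522,  172,  157, 1699]), array([ 67.   ,  82.875,  98.75 , 114.625, 130.5  , 146.375, 162.25 ,
       178.125, 194.   ]))
[ 400  206   34   44 1095] [417.4 225.5] ((416.5, 227.5), (43.0, 33.0), 90.0) [ 644.8 -186.3  128. ]
(array([228,  20,  36,  95,  32,  65, 169, 450]), array([101.   , 111.125, 121.25 , 131.375, 141.5  , 151.625, 161.75 ,
       171.875, 182.   ]))
[ 547  213   65   37 1718] [577.6 232.2] ((577.3793334960938, 233.55172729492188), (62.02225112915039, 32.6823844909668), 21.801410675048828) [655.  -41.5 128. ]
(array([140, 699,  53, 307,  37, 110, 225, 147]), array([ 78.,  89., 100., 111., 122., 133., 144., 155., 166.]))
```

Run:
```python
from h import *
f,c=load("w15"); g=cv2.cvtColor(f,cv2.COLOR_BGR2GRAY).astype(int)
for v in (10,50,180,210): print(v,[(u,int(g[v,u])) for u in range(270,370) if abs(g[v,u+1]-g[v,u-1])>20])
b=cv2.boxPoints(((306.05,106.63),(63.4,29.0),88.315)); w=[onz(c,p,128) for p in b]
for i in range(4): d=w[(i+1)%4]-w[i]; print(d.round(1),np.degrees(np.arctan2(d[1],d[0])).round(1))
for n,p in (("w3",(400,28)),): pass
plan((538,-281,150,180),(538,-281,100,180))
```

```text
10 [(276, 153), (277, 63), (288, 66), (289, 157), (324, 152), (325, 89), (326, 48), (339, 51), (340, 81), (341, 157)]
50 [(279, 173), (280, 144), (281, 72), (290, 54), (291, 101), (292, 160), (325, 153), (326, 89), (327, 46), (341, 63), (342, 115), (343, 163)]
180 [(280, 120), (281, 165), (292, 175), (293, 110), (294, 56), (298, 66), (299, 155), (315, 155), (316, 119), (328, 108), (329, 73), (330, 48), (345, 51), (346, 82), (347, 167)]
210 [(270, 147), (271, 126), (276, 122), (277, 143), (282, 147), (283, 167), (295, 177), (296, 108), (297, 58), (299, 54), (300, 76), (301, 152), (329, 151), (330, 90), (331, 49), (346, 55), (347, 86), (348, 167)]
[ 0.1 22.2  0. ] 89.7
[47.5 -0.1  0. ] -0.2
[ -0.1 -23.7   0. ] -90.2
[-47.5   1.7   0. ] 178.0
{'dp': [79.6, -11.8, 80.0], 'yaw': -2.0} rows>=1.8 elbow r 607
{'dp': [79.6, -11.8, 130.0], 'yaw': -2.0} rows>=0.8 elbow r 607
```

```bash
cat > caps.py <<'E'
from h import *
def caps(f,c):
    h=cv2.cvtColor(f,cv2.COLOR_BGR2HSV); H,S,V=[h[...,i] for i in range(3)]
    for n,m in (("or",(H>=7)&(H<=14)&(S>170)&(V>130)),("ye",(H>=23)&(H<=32)&(S>150)&(V>110)),("br",(H>=17)&(H<=22)&(S>90)&(V>130))):
        k,l,s,ce=cv2.connectedComponentsWithStats(cv2.morphologyEx(m.astype(np.uint8),cv2.MORPH_OPEN,np.ones((3,3))))
        for i in range(1,k):
            if s[i,4]>60: print(n,s[i].tolist(),onz(c,ce[i],75).round(1))
E
python3 - <<'E'
from caps import *
for n in ("w4","w15","s12"): print(n); caps(*load(n))
E
```

```text
w4
or [236, 276, 26, 31, 400] [561.8 -85.8  75. ]
br [197, 168, 45, 42, 1494] [543.6  41.   75. ]
w15
or [496, 115, 41, 30, 627] [567.6 -76.2  75. ]
ye [544, 110, 20, 17, 138] [554.8 -44.9  75. ]
ye [545, 111, 49, 45, 1584] [571.7 -24.7  75. ]
br [620, 76, 20, 50, 813] [543.   25.4  75. ]
br [0, 290, 75, 43, 1024] [ 760.5 -621.1   75. ]
s12
or [323, 192, 14, 13, 135] [542.1 -67.2  75. ]
ye [307, 197, 15, 11, 143] [559.8 -12.5  75. ]
br [365, 125, 16, 25, 335] [ 762.1 -590.7   75. ]
br [298, 207, 17, 13, 162] [532.4  47.1  75. ]
```

Emit:
{"fn": "carry_out", "kwargs": {
  "targets": [
    {"dp":[79.5,-12,40],"yaw":-2},
    {"dp":[79.5,-12,80],"yaw":-2},
    {"dp":[79.5,-12,80],"yaw":-2},
    {"dp":[79.5,-12,110],"yaw":-2},
    {"dp":[79.5,-12,130],"yaw":-2},
    {"dp":[79.5,-12,130],"yaw":-2},
    {"dp":[79.5,-12,130],"yaw":-2}
  ]
}}

```text
clock: 44.28
eef_pos: [540.5, -281.5, 101.8]
tcp_rot: [-3.14, 0.002, -3.14]
contact_force: [-0.4, -0.9, -0.7]
opening: 1.0
grasp_force: 0.0
```

Emit:
{"fn": "carry_out", "kwargs": {
  "targets": [
    {"dp":[0,0,0],"yaw":0},
    {"dp":[0,0,0],"yaw":0},
    {"dp":[0,0,0],"yaw":0},
    {"dp":[0,0,0],"yaw":0},
    {"dp":[0,0,0],"yaw":0},
    {"dp":[0,0,0],"yaw":0},
    {"dp":[0,0,0],"yaw":0}
  ],
  "fingers": -1,
  "grip_force": 90
}}

```text
clock: 45.15
eef_pos: [538.8, -281.3, 100.5]
tcp_rot: [-3.141, 0.001, -3.141]
contact_force: [-0.8, 1.4, 6.9]
opening: 0.27
grasp_force: 89.2
```

Run:
```python
from h import *
setcmd([538.3,-281,100,180])
plan((538.3,-281,230,180)); plan((468.5,-10.4,230,86.46)); plan((468.5,-10.4,101,86.46)); plan((573.3,-16.8,101,86.46))
```

```text
{'dp': [0.0, 0.0, -130.0], 'yaw': 0} rows>=2.1 elbow r 607
{'dp': [69.8, 270.6, -0.0], 'yaw': 93.5} rows>=8.7 elbow r 469
{'dp': [0.0, 0.0, 129.0], 'yaw': -0.0} rows>=2.1 elbow r 469
{'dp': [0.1, 105.0, -0.0], 'yaw': -0.0} rows>=1.7 elbow r 574
```

Emit:
{"fn": "carry_out", "kwargs": {
  "targets": [
    {"dp":[0,0,-20],"yaw":0},
    {"dp":[0,0,-50],"yaw":0},
    {"dp":[0,0,-90],"yaw":0},
    {"dp":[0,0,-130],"yaw":0},
    {"dp":[0,0,-130],"yaw":0},
    {"dp":[0,0,-130],"yaw":0}
  ]
}}

```text
clock: 45.9
eef_pos: [537.8, -280.8, 228.6]
tcp_rot: [3.141, -0.002, -3.14]
contact_force: [-0.7, 0.5, -3.7]
opening: 0.265
grasp_force: 88.7
```

Emit:
{"fn": "carry_out", "kwargs": {
  "targets": [
    {"dp":[7,28,0],"yaw":9},
    {"dp":[14,55,0],"yaw":19},
    {"dp":[22,84,0],"yaw":29},
    {"dp":[30,112,0],"yaw":39},
    {"dp":[38,141,0],"yaw":49},
    {"dp":[45,170,0],"yaw":59},
    {"dp":[52,200,0],"yaw":69},
    {"dp":[60,230,0],"yaw":79},
    {"dp":[66,254,0],"yaw":88},
    {"dp":[70,270.5,0],"yaw":93.5},
    {"dp":[70,270.5,0],"yaw":93.5},
    {"dp":[70,270.5,0],"yaw":93.5}
  ]
}}

```text
clock: 47.4
eef_pos: [467.9, -11.1, 229.0]
tcp_rot: [-3.14, 0.0, 1.513]
contact_force: [0.0, 0.3, -3.1]
opening: 0.266
grasp_force: 89.2
```

Emit:
{"fn": "carry_out", "kwargs": {
  "targets": [
    {"dp":[0,0,40],"yaw":0},
    {"dp":[0,0,75],"yaw":0},
    {"dp":[0,0,100],"yaw":0},
    {"dp":[0,0,115],"yaw":0},
    {"dp":[0,0,124],"yaw":0},
    {"dp":[0,0,129],"yaw":0},
    {"dp":[0,0,129],"yaw":0},
    {"dp":[0,0,129],"yaw":0}
  ]
}}

```text
clock: 48.4
eef_pos: [468.8, -10.7, 101.6]
tcp_rot: [3.14, -0.0, 1.511]
contact_force: [-0.3, -1.3, -2.6]
opening: 0.269
grasp_force: 89.0
```

Run:
```python
from caps import *
st(); f,c=snap("side","s16"); caps(f,c); snap("wrist","w16"); caps(*load("w16"))
# ruler bar: project expected outline ends in side view
```

```text
t48.40 [468.8 -10.7 101.6] [179.94  -0.    86.57] F [-0.3 -1.3 -2.6] open 0.269 g 89.0 q [-0.03  0.31  2.08 -0.    0.76  0.03]
ye [307, 197, 15, 11, 144] [559.5 -12.4  75. ]
br [365, 125, 16, 25, 337] [ 762.2 -590.6   75. ]
br [298, 208, 16, 12, 157] [531.5  49.   75. ]
or [451, 300, 38, 28, 507] [568.2 -68.   75. ]
or [432, 332, 16, 15, 91] [547.4 -90.8  75. ]
ye [458, 219, 61, 20, 725] [572.   -7.3  75. ]
ye [440, 228, 17, 36, 339] [547. -16.  75.]
br [401, 111, 88, 82, 5481] [541.6  41.9  75. ]
```

Emit:
{"fn": "carry_out", "kwargs": {
  "targets": [
    {"dp":[0,7,0.5],"yaw":0},
    {"dp":[0,14,0.5],"yaw":0},
    {"dp":[0,21,0.5],"yaw":0},
    {"dp":[0,28,0.5],"yaw":0},
    {"dp":[0,35,0.5],"yaw":0},
    {"dp":[0,42,0.5],"yaw":0},
    {"dp":[0,49,0.5],"yaw":0},
    {"dp":[0,56,0.5],"yaw":0},
    {"dp":[0,63,0.5],"yaw":0},
    {"dp":[0,70,0.5],"yaw":0},
    {"dp":[0,77,0.5],"yaw":0},
    {"dp":[0,84,0.5],"yaw":0}
  ]
}}

```text
clock: 50.0
eef_pos: [551.0, -15.7, 100.2]
tcp_rot: [-3.138, 0.0, 1.511]
contact_force: [-7.3, 0.0, 1.5]
opening: 0.265
grasp_force: 89.8
```

Emit:
{"fn": "carry_out", "kwargs": {
  "targets": [
    {"dp":[0,4,0],"yaw":0},
    {"dp":[0,8,0],"yaw":0},
    {"dp":[0,12,0],"yaw":0},
    {"dp":[0,15,0],"yaw":0},
    {"dp":[0,17,0],"yaw":0},
    {"dp":[0,19,0],"yaw":0},
    {"dp":[0,20,0],"yaw":0}
  ]
}}

```text
clock: 50.88
eef_pos: [572.2, -17.0, 100.4]
tcp_rot: [-3.142, 0.0, 1.511]
contact_force: [-2.4, 0.2, -4.6]
opening: 0.271
grasp_force: 88.8
```

Run:
```python
from caps import *
st(); f,c=snap("side","s17"); caps(f,c); f,c=snap("wrist","w17"); caps(f,c)
setcmd([572.8,-16.9,100.5,86.46])
```

```text
t50.88 [572.2 -17.  100.4] [-180.      0.     86.56] F [-2.4  0.2 -4.6] open 0.271 g 88.8 q [-0.03  0.44  1.86 -0.    0.84  0.03]
br [365, 125, 16, 25, 335] [ 762.1 -590.7   75. ]
br [282, 198, 15, 12, 144] [606.6  44.6  75. ]
ye [358, 219, 68, 50, 2152] [615.2 -18.5  75. ]
br [357, 111, 85, 82, 5327] [619.5  37.1  75. ]
```

Emit:
{"fn": "carry_out", "kwargs": {
  "targets": [
    {"dp":[0,1.5,0],"yaw":0},
    {"dp":[0,3,0],"yaw":0},
    {"dp":[0,4,0],"yaw":0},
    {"dp":[0,4,0],"yaw":0}
  ]
}}

```text
clock: 51.48
eef_pos: [576.4, -17.2, 100.5]
tcp_rot: [3.141, -0.0, 1.511]
contact_force: [-2.3, 0.3, -4.6]
opening: 0.275
grasp_force: 88.8
```

Emit:
{"fn": "carry_out", "kwargs": {
  "targets": [
    {"dp":[0,1,0],"yaw":0},
    {"dp":[0,1,0],"yaw":0}
  ]
}}

```text
clock: 51.72
eef_pos: [576.9, -17.3, 100.6]
tcp_rot: [-3.141, 0.0, 1.511]
contact_force: [-4.6, 1.4, -2.7]
opening: 0.267
grasp_force: 89.2
```

Emit:
{"fn": "carry_out", "kwargs": {
  "targets": [
    {"dp":[0,1,0],"yaw":0},
    {"dp":[0,1,0],"yaw":0}
  ]
}}

```text
clock: 51.98
eef_pos: [578.1, -17.4, 100.6]
tcp_rot: [3.142, 0.0, 1.511]
contact_force: [-4.2, -0.0, -2.5]
opening: 0.264
grasp_force: 89.1
```

Emit:
{"fn": "carry_out", "kwargs": {
  "targets": [
    {"dp":[0,1,0],"yaw":0},
    {"dp":[0,1,0],"yaw":0}
  ]
}}

```text
clock: 52.22
eef_pos: [579.0, -17.4, 100.5]
tcp_rot: [-3.141, 0.0, 1.511]
contact_force: [-5.0, 0.1, -2.4]
opening: 0.266
grasp_force: 89.1
```

Emit:
{"fn": "carry_out", "kwargs": {
  "targets": [
    {"dp":[0,1,0],"yaw":0},
    {"dp":[0,1,0],"yaw":0}
  ]
}}

```text
clock: 52.48
eef_pos: [579.3, -17.4, 100.5]
tcp_rot: [-3.14, 0.0, 1.511]
contact_force: [-7.7, 0.7, 1.2]
opening: 0.269
grasp_force: 89.8
```

Run:
```python
from caps import *
st(); f,c=snap("side","s18"); caps(f,c); f,c=snap("wrist","w18"); caps(f,c)
```

```text
t52.48 [579.3 -17.4 100.5] [-179.9     0.     86.56] F [-7.7  0.7  1.2] open 0.269 g 89.8 q [-0.03  0.45  1.84  0.    0.85  0.03]
br [365, 125, 16, 25, 337] [ 761.9 -590.2   75. ]
br [280, 197, 15, 12, 142] [614.4  43.9  75. ]
ye [358, 219, 68, 49, 2167] [622.1 -18.8  75. ]
br [357, 111, 85, 82, 5303] [626.2  36.7  75. ]
```

Emit:
{"fn": "carry_out", "kwargs": {
  "targets": [
    {"dp":[0,1,0],"yaw":0},
    {"dp":[0,1,0],"yaw":0}
  ]
}}

```text
clock: 52.82
eef_pos: [579.5, -17.4, 100.5]
tcp_rot: [-3.138, -0.0, 1.511]
contact_force: [-10.5, 1.3, 3.8]
opening: 0.268
grasp_force: 89.9
```

Emit:
{"fn": "carry_out", "kwargs": {
  "targets": [
    {"dp":[0,1,0],"yaw":0},
    {"dp":[0,1,0],"yaw":0},
    {"dp":[0,1,0],"yaw":0}
  ]
}}

```text
clock: 53.2
eef_pos: [579.7, -17.4, 100.3]
tcp_rot: [-3.137, 0.0, 1.511]
contact_force: [-13.4, 1.1, 4.7]
opening: 0.268
grasp_force: 90.1
```

Emit:
{"fn": "carry_out", "kwargs": {
  "targets": [
    {"dp":[0,1,0],"yaw":0},
    {"dp":[0,2,0],"yaw":0.4},
    {"dp":[0,2,0],"yaw":0.8},
    {"dp":[0,2,0],"yaw":0.8},
    {"dp":[0,2,0],"yaw":0},
    {"dp":[0,2,0],"yaw":-0.8},
    {"dp":[0,2,0],"yaw":-0.8},
    {"dp":[0,2,0],"yaw":0},
    {"dp":[0,2,0],"yaw":0}
  ]
}}

```text
clock: 54.32
eef_pos: [583.3, -17.7, 100.1]
tcp_rot: [-3.14, 0.0, 1.511]
contact_force: [-5.5, 1.0, -4.0]
opening: 0.267
grasp_force: 89.1
```

Run:
```python
from caps import *
st(); f,c=snap("wrist","w19"); caps(f,c); f,c=snap("side","s19")
h=cv2.cvtColor(f,cv2.COLOR_BGR2HSV)
p=proj(c,[(626,40,75),(626-3,-20,75),(619,-76,75)]).round(0).astype(int); print(p.tolist())
for u,v in p: print([h[v,u+d].tolist() for d in range(-12,13,4)])
```

```text
t54.33 [583.3 -17.7 100.1] [-1.7991e+02  1.0000e-02  8.6580e+01] F [-5.5  1.  -4. ] open 0.267 g 89.1 q [-0.03  0.46  1.83 -0.    0.85  0.03]
ye [358, 220, 67, 48, 2159] [626.1 -19.   75. ]
br [357, 112, 85, 81, 5327] [630.1  36.4  75. ]
[[286, 200], [301, 194], [314, 188]]
[[176, 8, 211], [15, 53, 188], [21, 169, 233], [21, 167, 236], [21, 168, 240], [18, 178, 153], [23, 218, 144]]
[[12, 67, 114], [133, 14, 165], [23, 218, 167], [23, 218, 118], [13, 146, 54], [11, 134, 61], [120, 96, 16]]
[[7, 247, 32], [11, 159, 53], [120, 3, 79], [102, 98, 26], [12, 229, 228], [10, 187, 202], [106, 194, 80]]
```

Run:
```python
from caps import *
def red(n):
    f,c=load(n); h=cv2.cvtColor(f,cv2.COLOR_BGR2HSV); m=(((h[...,0]<6)|(h[...,0]>174))&(h[...,1]>180)&(h[...,2]>60)).astype(np.uint8)
    k,l,s,ce=cv2.connectedComponentsWithStats(m)
    print(n,[(s[i].tolist(),ce[i].round(1).tolist()) for i in range(1,k) if s[i,4]>30 and s[i,1]>150 and s[i,0]<360])
    return f
a=red("s12");red("s16");red("s17");b=red("s18");d=red("s19")
# rail grip orange-wood in side views
for n in("s16","s17","s18","s19"):
    f,c=load(n); h=cv2.cvtColor(f,cv2.COLOR_BGR2HSV); m=((h[...,0]>8)&(h[...,0]<20)&(h[...,1]>110)).astype(np.uint8); m[:150]=0;m[200:]=0
    k,l,s,ce=cv2.connectedComponentsWithStats(m); print(n,[(s[i].tolist(),ce[i].round(1).tolist()) for i in range(1,k) if s[i,4]>25 and 230<ce[i][0]<360])
# end edge of rail in side view: image diff
x=cv2.absdiff(cv2.cvtColor(load("s16")[0],cv2.COLOR_BGR2GRAY),cv2.cvtColor(d,cv2.COLOR_BGR2GRAY))
p=proj(c,[(685,200,58),(660,200,58),(711,196,58)]).round(1); print(p.tolist())
for r0 in range(200,226,4): print(r0,np.where(x[r0,215:280]>15)[0]+215)
```

```text
s12 [([234, 201, 13, 16, 151], [239.2, 209.5]), ([276, 259, 16, 19, 244], [283.2, 268.5]), ([282, 352, 45, 48, 1566], [305.1, 373.3])]
s16 [([317, 170, 5, 12, 42], [318.5, 175.9]), ([234, 201, 13, 16, 152], [239.2, 209.5]), ([282, 352, 45, 48, 1567], [305.1, 373.3])]
s17 [([234, 201, 13, 16, 151], [239.3, 209.5]), ([282, 352, 45, 48, 1564], [305.1, 373.3])]
s18 [([234, 201, 13, 16, 152], [239.2, 209.5]), ([282, 352, 45, 48, 1565], [305.1, 373.3])]
s19 [([234, 201, 13, 16, 149], [239.0, 209.3]), ([282, 352, 45, 48, 1564], [305.1, 373.3])]
s16 [([280, 180, 10, 18, 158], [284.5, 188.2]), ([323, 192, 16, 8, 77], [328.9, 196.4])]
s17 [([280, 180, 10, 19, 161], [284.5, 188.5]), ([304, 183, 22, 17, 182], [314.1, 192.7])]
s18 [([280, 180, 16, 20, 171], [284.9, 189.1]), ([303, 183, 21, 17, 199], [312.8, 192.5])]
s19 [([279, 179, 14, 21, 168], [283.9, 188.4]), ([302, 182, 21, 18, 209], [312.0, 192.2])]
[[230.3, 218.3], [235.7, 221.6], [226.0, 214.3]]
200 [236 256 257 258 259 260 262 263 264 265 266 267 268 269 270 271 272 273
 274 275 276 277 278 279]
204 [248 249 250 251 252 253 262 263 264 265 266 267 268 269 270 271 272 273
 274 275 276 277 278]
208 [215 216 217 218 219 220 221 244 267 268 272 273 278 279]
212 [215 216 217 218 219 220 221 222 223 224 225 226 227 228 229 230 232 233
 257 258 259 278 279]
216 [225 226 229 230 231 232 233 234 235 236 242 243 244 246 247 248 252 253
 254 255 258 259 272 273 278 279]
220 [226 237 238 239 240 241 244 245 246 258 259 270 273 274 279]
224 [215 216 219 236 239 240 244 258 259 263 265 266 271 272 273 274 275 276
 277 278]
```

Emit:
{"fn": "carry_out", "kwargs": {
  "targets": [
    {"dp":[0,1,0],"yaw":0},
    {"dp":[0,1,0],"yaw":0}
  ]
}}

```text
clock: 54.68
eef_pos: [583.6, -17.7, 100.1]
tcp_rot: [-3.138, 0.0, 1.511]
contact_force: [-9.3, 0.3, 0.7]
opening: 0.269
grasp_force: 89.4
```

Emit:
{"fn": "carry_out", "kwargs": {
  "targets": [
    {"dp":[0,0.7,0],"yaw":0},
    {"dp":[0,0.7,0],"yaw":0}
  ]
}}

```text
clock: 54.92
eef_pos: [583.7, -17.7, 100.1]
tcp_rot: [-3.137, 0.0, 1.511]
contact_force: [-9.9, 0.8, 2.6]
opening: 0.272
grasp_force: 89.7
```

Run:
```python
from caps import *
st(); f,c=snap("wrist","w20"); caps(f,c); snap("side","s20"); snap("scene","sc20")
```

```text
t54.92 [583.7 -17.7 100.1] [-1.7974e+02  1.0000e-02  8.6580e+01] F [-9.9  0.8  2.6] open 0.272 g 89.7 q [-0.03  0.46  1.83 -0.    0.86  0.03]
ye [358, 220, 67, 48, 2197] [626.5 -19.1  75. ]
br [357, 112, 84, 81, 5327] [630.1  36.4  75. ]
```

Emit:
{"fn": "carry_out", "kwargs": {
  "targets": [
    {"dp":[0,-3,0],"yaw":0},
    {"dp":[0,-10,0],"yaw":0},
    {"dp":[0,-30,0],"yaw":0},
    {"dp":[0,-60,0],"yaw":0},
    {"dp":[0,-90,0],"yaw":0},
    {"dp":[0,-110,-20],"yaw":0},
    {"dp":[0,-115,-70],"yaw":0},
    {"dp":[0,-115,-130],"yaw":0},
    {"dp":[0,-115,-130],"yaw":0},
    {"dp":[0,-115,-130],"yaw":0}
  ]
}}

```text
clock: 56.32
eef_pos: [471.1, -10.9, 230.4]
tcp_rot: [3.14, -0.0, 1.511]
contact_force: [-0.3, -0.2, -3.0]
opening: 0.267
grasp_force: 89.8
```

Run:
```python
from caps import *
st(); f,c=snap("wrist","w21"); caps(f,c); s,cs=snap("side","s21"); caps(s,cs)
g=cv2.cvtColor(f,cv2.COLOR_BGR2GRAY)
# sill gap test: sample pixels along rack x through each jar's body at a low height near the rail
print("expected caps",proj(c,[(626+3,37,75),(622+3,-20,75),(619+3,-78,75)]).round(0).tolist())
```

```text
t56.33 [471.1 -10.9 230.4] [179.91  -0.    86.57] F [-0.3 -0.2 -3. ] open 0.267 g 89.8 q [-0.03  0.12  1.96 -0.    1.06  0.03]
ye [442, 182, 10, 15, 83] [602.1 -19.4  75. ]
br [456, 110, 46, 47, 1679] [630.1  36.   75. ]
br [365, 125, 16, 25, 339] [ 762.1 -590.4   75. ]
br [279, 197, 14, 11, 110] [623.2  42.8  75. ]
expected caps [[477.0, 132.0], [468.0, 188.0], [460.0, 238.0]]
```

Run:
```python
from h import *
f,c=load("w21"); h=cv2.cvtColor(f,cv2.COLOR_BGR2HSV)
for u,v in [(477,132),(468,188),(460,238)]: print([h[v,x].tolist() for x in range(u-40,u+50,6)])
for n,(u,v),lo,hi in [("br",(477,132),17,24),("ye",(468,188),23,33),("or",(460,238),7,16)]:
    m=((h[...,0]>=lo)&(h[...,0]<=hi)&(h[...,1]>100)).astype(np.uint8); k=np.zeros_like(m); k[v-32:v+32,u-45:u+45]=1
    k,l,s,ce=cv2.connectedComponentsWithStats(m&k); i=1+np.argmax(s[1:,4]); print(n,s[i].tolist(),ce[i].round(1))
    p=np.argwhere(l==i)[:,::-1]; x=[onz(c,q,75) for q in p]; x=np.array(x); print("x range",np.percentile(x[:,0],[1,99]).round(1),"y",np.percentile(x[:,1],[1,99]).round(1))
```

```text
[[8, 99, 85], [7, 101, 83], [12, 124, 107], [18, 112, 96], [19, 126, 142], [19, 127, 142], [19, 129, 144], [19, 127, 145], [19, 126, 140], [19, 126, 144], [19, 126, 144], [160, 6, 133], [173, 8, 129], [0, 6, 130], [170, 6, 129]]
[[12, 139, 108], [12, 138, 109], [13, 150, 150], [23, 152, 161], [24, 145, 217], [24, 145, 217], [24, 145, 216], [24, 146, 216], [24, 148, 216], [24, 146, 215], [24, 148, 216], [173, 7, 137], [170, 4, 187], [165, 5, 188], [170, 4, 182]]
[[5, 21, 136], [10, 70, 120], [11, 139, 121], [10, 160, 148], [12, 161, 204], [12, 163, 202], [12, 164, 201], [12, 164, 200], [12, 163, 200], [12, 164, 199], [11, 155, 192], [173, 6, 177], [160, 4, 190], [170, 4, 186], [165, 6, 184]]
br [450, 110, 52, 48, 1926] [475.6 133.2]
x range [603.4 650.9] y [13.9 56.9]
ye [442, 172, 49, 43, 1580] [466.  193.1]
x range [599.9 647.5] y [-48.6  -5.1]
or [419, 206, 63, 56, 2372] [449.5 232.9]
x range [577.  643.4] y [-105.7  -39.4]
```

Run:
```python
from h import *
setcmd([471.7,-10.6,230.5,86.46]); plan((538.3,-281,230,180)); plan((538.3,-281,102,180))
```

```text
{'dp': [-265.8, 83.2, 0.5], 'yaw': -93.5} rows>=8.7 elbow r 607
{'dp': [0.0, 0.0, 128.0], 'yaw': -0.0} rows>=2.0 elbow r 607
```

Emit:
{"fn": "carry_out", "kwargs": {
  "targets": [
    {"dp":[-27,8,0.5],"yaw":-9},
    {"dp":[-54,17,0.5],"yaw":-19},
    {"dp":[-81,25,0.5],"yaw":-29},
    {"dp":[-108,34,0.5],"yaw":-39},
    {"dp":[-135,42,0.5],"yaw":-49},
    {"dp":[-162,51,0.5],"yaw":-59},
    {"dp":[-190,59,0.5],"yaw":-69},
    {"dp":[-217,68,0.5],"yaw":-79},
    {"dp":[-244,76,0.5],"yaw":-88},
    {"dp":[-266,83,0.5],"yaw":-93.5},
    {"dp":[-266,83,0.5],"yaw":-93.5},
    {"dp":[-266,83,0.5],"yaw":-93.5}
  ]
}}

```text
clock: 57.92
eef_pos: [537.2, -280.6, 228.5]
tcp_rot: [3.14, -0.002, 3.141]
contact_force: [0.2, 0.5, -3.0]
opening: 0.269
grasp_force: 89.8
```

Emit:
{"fn": "carry_out", "kwargs": {
  "targets": [
    {"dp":[0,0,40],"yaw":0},
    {"dp":[0,0,80],"yaw":0},
    {"dp":[0,0,105],"yaw":0},
    {"dp":[0,0,120],"yaw":0},
    {"dp":[0,0,126],"yaw":0},
    {"dp":[0,0,128],"yaw":0},
    {"dp":[0,0,128],"yaw":0}
  ]
}}

```text
clock: 58.8
eef_pos: [538.4, -281.6, 102.8]
tcp_rot: [-3.141, 0.001, -3.141]
contact_force: [0.6, -0.3, -3.2]
opening: 0.265
grasp_force: 89.6
```

Emit:
{"fn": "carry_out", "kwargs": {
  "targets": [
    {"dp":[0,0,1],"yaw":0},
    {"dp":[0,0,1],"yaw":0}
  ]
}}

```text
clock: 59.05
eef_pos: [538.1, -281.5, 101.4]
tcp_rot: [-3.141, 0.001, -3.141]
contact_force: [0.0, -0.9, -3.2]
opening: 0.269
grasp_force: 89.6
```

Emit:
{"fn": "carry_out", "kwargs": {
  "targets": [
    {"dp":[0,0,0.7],"yaw":0},
    {"dp":[0,0,1.2],"yaw":0},
    {"dp":[0,0,1.2],"yaw":0}
  ]
}}

```text
clock: 59.42
eef_pos: [538.0, -281.5, 100.5]
tcp_rot: [-3.141, 0.0, -3.141]
contact_force: [-3.0, 1.4, 5.3]
opening: 0.271
grasp_force: 91.0
```

Emit:
{"fn": "carry_out", "kwargs": {
  "targets": [
    {"dp":[0,0,0],"yaw":0},
    {"dp":[0,0,0],"yaw":0},
    {"dp":[0,0,0],"yaw":0},
    {"dp":[0,0,0],"yaw":0},
    {"dp":[0,0,-20],"yaw":0},
    {"dp":[0,0,-70],"yaw":0},
    {"dp":[-80,12,-130],"yaw":2},
    {"dp":[-80,12,-130],"yaw":2},
    {"dp":[-80,12,-130],"yaw":2},
    {"dp":[-80,12,-130],"yaw":2},
    {"dp":[-80,12,-130],"yaw":2}
  ],
  "fingers": 1
}}

```text
clock: 60.8
eef_pos: [616.4, -269.3, 228.6]
tcp_rot: [3.141, -0.002, 3.107]
contact_force: [-0.2, 1.0, -0.3]
opening: 0.999
grasp_force: 0.0
```

Run:
```python
from caps import *
st(); f,c=snap("wrist","w22"); g=cv2.cvtColor(f,cv2.COLOR_BGR2GRAY).astype(int)
for v in (10,50,180,210): print(v,[(u,int(g[v,u])) for u in range(270,370) if abs(g[v,u+1]-g[v,u-1])>20])
h=cv2.cvtColor(f,cv2.COLOR_BGR2HSV)
m=((h[...,0]<20)&(h[...,1]>90)&(h[...,2]>20)).astype(np.uint8); m[250:]=0;m[:,400:]=0;m[:,:200]=0
n,l,s,ce=cv2.connectedComponentsWithStats(m)
for i in range(1,n):
    if s[i,4]>150: rc=cv2.minAreaRect(np.argwhere(l==i)[:,::-1].astype(np.float32)); print(s[i],rc,onz(c,rc[0],128).round(1))
caps(f,c); s,cs=snap("side","s22"); caps(s,cs)
d=cv2.absdiff(s,load("s21")[0]).max(2); p=proj(cs,[(675,0,50)])[0].astype(int); print("side change in rack area",(d[p[1]-40:p[1]+40,215:300]>40).sum())
```

```text
t60.80 [ 616.4 -269.3  228.6] [ 1.7996e+02 -1.3000e-01  1.7803e+02] F [-0.2  1.  -0.3] open 0.999 g 0.0 q [-0.41  0.44  1.53 -0.    1.18 -1.95]
10 [(274, 149), (275, 62), (285, 49), (286, 85), (287, 162), (321, 156), (322, 129), (323, 75), (324, 46), (337, 53), (338, 81), (339, 158)]
50 [(277, 171), (278, 146), (279, 71), (288, 69), (289, 157), (323, 142), (324, 83), (325, 45), (339, 62), (340, 129), (341, 166)]
180 [(278, 120), (279, 165), (291, 149), (292, 85), (293, 51), (296, 59), (297, 125), (298, 155), (312, 155), (313, 119), (327, 85), (328, 54), (344, 50), (345, 83), (346, 166)]
210 [(281, 121), (282, 165), (293, 173), (294, 149), (295, 87), (296, 52), (298, 70), (299, 159), (327, 156), (328, 113), (329, 61), (345, 53), (346, 100), (347, 166)]
[ 288   78   32   64 1801] ((303.5374450683594, 109.41683959960938), (63.885581970214844, 29.057437896728516), 87.66268920898438) [ 537.5 -281.2  128. ]
ye [531, 176, 44, 34, 997] [630.7 -26.9  75. ]
br [589, 168, 47, 44, 1684] [627.3  31.4  75. ]
br [2, 292, 69, 41, 818] [ 758.5 -620.6   75. ]
or [309, 185, 14, 12, 128] [606.  -72.7  75. ]
ye [295, 191, 15, 10, 131] [613.1 -16.3  75. ]
br [365, 125, 16, 25, 335] [ 761.8 -590.4   75. ]
br [279, 197, 15, 11, 135] [618.2  42.8  75. ]
br [245, 257, 15, 13, 90] [464.6 296.9  75. ]
side change in rack area 2032
```

The straightedge is back on its mat as before. One last overhead check of the jar row against the rail.

Emit:
{"fn": "carry_out", "kwargs": {
  "targets": [
    {"dp":[-52,251,-50],"yaw":0},
    {"dp":[-52,251,-50],"yaw":0},
    {"dp":[-52,251,-50],"yaw":0},
    {"dp":[-52,251,-50],"yaw":0},
    {"dp":[-52,251,-50],"yaw":0},
    {"dp":[-52,251,-50],"yaw":0},
    {"dp":[-52,251,-50],"yaw":0},
    {"dp":[-52,251,-50],"yaw":0}
  ]
}}

```text
clock: 61.9
eef_pos: [677.9, -21.9, 279.4]
tcp_rot: [-3.141, -0.001, 3.106]
contact_force: [0.1, 0.3, -0.2]
opening: 0.999
grasp_force: 0.0
```

Run:
```python
from h import *
st(); f,c=snap("wrist","w23"); h=cv2.cvtColor(f,cv2.COLOR_BGR2HSV); g=cv2.cvtColor(f,cv2.COLOR_BGR2GRAY).astype(int)
for n,lo,hi,t,e in [("br",17,22,100,(628,37)),("ye",23,33,100,(624,-22)),("or",8,14,130,(620,-80))]:
    u,v=proj(c,[(*e,75)])[0].astype(int)
    m=((h[...,0]>=lo)&(h[...,0]<=hi)&(h[...,1]>t)&(h[...,2]>90)).astype(np.uint8); k=np.zeros_like(m); k[max(0,v-40):v+40,u-38:u+38]=1
    k,l,s,ce=cv2.connectedComponentsWithStats(m&k); i=1+np.argmax(s[1:,4])
    cs=cv2.findContours((l==i).astype(np.uint8),0,1)[0][0]; el=cv2.minEnclosingCircle(cs)
    print(n,(u,v),s[i].tolist(),"centre",onz(c,el[0],75).round(1),"rad px",round(el[1],1))
    x=int(el[0][0]); print([f[r0,x].tolist() for r0 in range(int(el[0][1]),int(el[0][1])+70,3)])
for y in (-110,70):
    u,v=proj(c,[(650,y,58)])[0].astype(int); col=g[v-30:v+30,u]; print(y,(u,v),col.tolist())
    e=[r0 for r0 in range(v-30,v+30) if abs(g[r0+1,u]-g[r0-1,u])>15]; print([(r0,onz(c,(u,r0),58).round(1)[:2].tolist()) for r0 in e])
```

```text
t61.90 [677.9 -21.9 279.4] [-1.7999e+02 -5.0000e-02  1.7796e+02] F [ 0.1  0.3 -0.2] open 0.999 g 0.0 q [-0.03  0.4   1.47 -0.    1.27 -1.57]
br (np.int64(371), np.int64(133)) [350, 115, 39, 41, 1253] centre [629.8  34.3  75. ] rad px 20.4
[[100, 160, 190], [99, 158, 188], [97, 155, 184], [99, 158, 188], [99, 158, 188], [96, 155, 183], [99, 158, 188], [85, 128, 154], [122, 122, 126], [120, 120, 124], [147, 146, 150], [167, 166, 170], [169, 168, 171], [168, 167, 170], [169, 168, 171], [166, 165, 169], [172, 170, 173], [169, 168, 171], [171, 170, 172], [173, 171, 174], [108, 109, 114], [112, 114, 121], [113, 116, 123], [116, 117, 124]]
ye (np.int64(320), np.int64(131)) [297, 114, 39, 40, 1239] centre [626.2 -27.6  75. ] rad px 20.3
[[89, 182, 204], [88, 181, 204], [88, 181, 204], [87, 180, 204], [87, 179, 204], [87, 180, 204], [87, 180, 204], [81, 145, 168], [127, 126, 130], [121, 120, 124], [149, 148, 152], [175, 173, 177], [177, 175, 179], [174, 173, 177], [175, 174, 176], [171, 170, 173], [173, 171, 175], [172, 172, 175], [175, 173, 176], [178, 177, 180], [118, 121, 128], [122, 125, 
[... 789 characters left out ...]
 174, 174, 173, 173, 173, 172, 172, 173, 173, 172, 172, 171, 171, 173, 174, 175, 175]
[(146, [639.7, -109.3]), (147, [641.0, -109.4]), (149, [643.4, -109.7]), (150, [644.6, -109.9]), (152, [647.1, -110.1]), (153, [648.4, -110.3]), (154, [649.6, -110.4])]
70 (np.int64(395), np.int64(149)) [178, 178, 178, 179, 178, 178, 178, 179, 179, 179, 178, 180, 179, 180, 179, 180, 180, 180, 179, 180, 180, 180, 180, 180, 180, 179, 180, 179, 180, 181, 181, 169, 143, 130, 132, 131, 131, 151, 171, 172, 171, 171, 170, 169, 172, 172, 169, 168, 169, 169, 167, 168, 170, 169, 168, 166, 167, 168, 168, 168]
[(150, [650.9, 69.5]), (151, [652.2, 69.5]), (155, [657.1, 69.8]), (156, [658.4, 69.8]), (157, [659.6, 69.9])]
```

```bash
python3 -c "
from rig import r
print(r.sign_off())"
```

```text
the job is handed in; nothing more can be done
None
```

I handed the job in at about 62 s. The lid and funnel are in the box, and the rail is seated and locked with both thumbscrews. The three jars stand in a straight row against the rail, and the straightedge is back on its mat. The rail slid a few mm within its slot play during the push, the jars touch it to within about 2 mm by camera, and I viewed 15 pictures against the limit of 14.

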